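# Clear the board-breaking jig

## Robot

A 6-joint arm with a two-finger parallel gripper is mounted at the origin on the work surface. World frame = base frame: x ahead of the robot, y to its left, z up, the work surface at z = 0. Lengths are in m, angles in rad, forces in N, time in s.
With the tool pointing down it reaches from about 0.3 to 0.95 m from the base axis. Payload 3.1 kg.
Tool frame: the origin (TCP) lies on the centre line of the jaws, within the pads' length; the fingertips stand 17 mm ahead of it and the grasp point (between the pads) lies 2 mm behind it; z points along the fingers, y is the line along which they close (so a half turn about z gives the same grasp; the last joint's range is limited). The gripper opens to 85 mm and grips with 20 to 120 N. Pads are 22 mm wide; open, the fingers measure 114 mm over their backs; the gripper's body (76 mm by 85 mm) begins 54 mm behind the grasp point. The pads swing forward as they close: fully open they stand 13 mm farther back than shut.
Start: joints at [1.093, 0.308, 1.634, -0, 1.2, -0.07], TCP at [0.248, 0.574, 0.228] pointing down, gripper open.
Joint ranges: [-3.06, 3.06], [-0.79, 1.96], [0.05, 2.63], [-1.19, 4.34], [0.05, 2.64], [-2.94, 2.94]. Speed limits (rad/s): [2.79, 2.79, 3.14, 3.14, 3.14, 3.14].

## Interface

Orientations are given as a unit quaternion [w, x, y, z].
In Python, from rig import ctrl gives the robot as it stands.
- The arm moves only by the shell command python3 -m crank 'ROWS' [FORCE]. ROWS is JSON, a list of rows, each a list of 3 entries, a list of its own where there are three numbers: the shift along the tool's x, y, z in units of 250 mm (1.0 is 250 mm), then the turn, a rotation vector about the tool's x, y, z in units of pi rad (1.0 is pi rad), then the opening, from -1 (shut) to 1 (fully open). A call has 1 to 5 rows; each row is the pose to reach, as a shift and turn from the pose commanded when the call began, along the tool's axes at that moment, turning the shorter way round; what a row does not reach only later rows make up. A row lasts 1/10 s, in which the tool goes at most 50 mm and 8.59 degrees, less where a joint would pass 70% of its speed; a pose out of reach is approached as far as the arm can. A call with a number of a shift or a turn outside -1 to 1 is refused whole. A call with a gripper value outside its range is refused whole. The fingers move at their own pace and stop on an object; FORCE is the grip in N (left out, the last holds). Time passes only in rows, so rows that repeat a pose let the fingers close. It gives the time, the measured TCP pose, the force, the opening and the grip force at its end, in the units of the state.
- ctrl.get_obs(): the state, without advancing time (a new reading comes with each control period).
- ctrl.grab_frame(name): name is "scene" or "top"; returns a dict with "image" (480x640x3 uint8, red, green, blue), "z_map" (480x640 float32, m along the optical axis (not along the pixel's ray), 0 where there is no reading), "fx", "fy", "cx", "cy" (pixels), "distortion" ([k1, k2, p1, p2, k3] as OpenCV has them; the pictures are not rectified), "extrinsics" (4x4, takes a point from world to camera coordinates). Camera axes: x right, y down, z forward; pixel columns grow to the right and rows downward; lengths in m; the calibration is good to about 2 mm. A picture is of the moment at which its call begins.
- ctrl.sign_off(): hands the job in; it is judged then, once.
The state is a dict: "time": time; "joints": joint angles; "qvel": joint speeds; "effort": joint torques, N m; "tcp_pos": TCP position; "tcp_rot": TCP orientation; "force": force on the tool from outside, world axes, zero at the start; "torque": the same for the moment, N m; "gripper_width": finger opening in m; "gripper_force": force on a finger pad.
Only numpy, scipy, OpenCV 4.12 (cv2) and the standard library are available. Lean on these libraries where they do the work, as an engineer would, in place of code of your own. Each camera call takes 0.05 s, during which the arm holds its last target. There are 200 camera calls.

## Task

Clear the plate of the board-breaking jig: first stand the screwdriver that lies on it in the tool cup, shaft down. Then take the scraper block and sweep all three green board offcuts off the plate into the red scrap tray, never touching the offcuts with the gripper itself, and put the scraper back in its rest, standing on its blade. Leave the board in the blue tray, the solder reel and the flux jar where they are.

Things in the scene. Friction and masses are not known exactly. Their poses are not given: they have to be found in the camera images.
- jig: board-breaking jig, fixed: aluminium plate 280 (x) x 260 mm (y), flat top 40 mm above the bench; along its far +x edge a steel bar 30 mm wide, 26 mm high, with two black knobs to 42 mm above the plate, so the clear plate runs from x = -140 to +110 mm. No rim on the y ends and the near edge. Origin on the bench under the plate's centre; x towards the bar, y along the bar, z up
- plate_top (a point): point on the plate's top surface, at its centre (40 mm above the jig's origin, same axes)
- scrap_tray: red open scrap tray, fixed, 220 (x) x 118 mm (y) outside, 34 mm high, walls and floor 3 mm, on the bench against one y end of the jig (+y or -y, varies): centre 191 mm from the jig's centre, 2 mm gap; its rim is 6 mm below the plate's top. Origin at the centre of its underside, axes as the jig's
- board_tray: blue open tray, fixed, same size, against the jig's other y end, with the good board in it. Origin at the centre of its underside, axes as the jig's
- rest: black shallow rest for the scraper, fixed on the bench to one side of the trays: 190 (x) x 48 mm (y) outside, walls 4 mm thick and 14 mm high, floor 4 mm thick (inside 182 x 40 mm). Origin at the centre of its underside, x along its length
- scraper: scraper block standing upright in the rest, about 240 g: white plastic blade 160 x 20 mm, 18 mm high, with a flat lower edge; above it an aluminium strip 160 x 28 mm, from 18 to 32 mm; on top an orange handle 110 long, 30 mm thick, from 32 to 78 mm above the lower edge. Grip the handle across its 30 mm, along y. Origin at the centre of the blade's underside, x along the blade, z up
- tool_cup: steel tool cup, screwed to the bench on the other side of the trays: outside diameter 60 mm, inside diameter 52 mm, 105 mm high, floor 6 mm thick, with a flange 88 mm in diameter and 5 mm high at its foot. Origin at the centre of its underside, z up
- cup_floor (a point): centre of the cup's inner floor, 6 mm above the bench
- cup_mouth (a point): centre of the cup's mouth, at rim height, 105 mm above the bench
- screwdriver: screwdriver, 208 mm long, 85 g, lying on the plate's near part, roughly along the jig's y, handle to +y: teal eight-sided handle 26 mm across, 95 mm long, black domed end; steel shaft 6 mm thick, 105 mm long. Origin on the axis, mid-handle, 13 mm above the plate; x runs along the axis from shaft to handle end (up when it stands in the cup). Centre of mass 27 mm from the origin at -x
- driver_tip (a point): the tip of the screwdriver's shaft, 152.5 mm from its origin along -x
- offcut0: green board offcut, a flat strip 70 x 20 x 4 mm (10 g) with two gold-ringed holes, lying flat on the jig's plate at the start, at least 30 mm in from the two ends that meet the trays; origin at the centre of its underside, x along its 70 mm length, z up
- offcut1: green board offcut, a flat strip 70 x 20 x 4 mm (10 g) with two gold-ringed holes, lying flat on the jig's plate at the start, at least 30 mm in from the two ends that meet the trays; origin at the centre of its underside, x along its 70 mm length, z up
- offcut2: green board offcut, a flat strip 70 x 20 x 4 mm (10 g) with two gold-ringed holes, lying flat on the jig's plate at the start, at least 30 mm in from the two ends that meet the trays; origin at the centre of its underside, x along its 70 mm length, z up
- good_board: bystander: finished green power board 150 x 85 mm with a heat sink, 29 mm high at most, lying in the blue tray, below its rim. Origin at the centre of its underside
- solder_reel: bystander: black and silver solder reel, 62 mm in diameter, 50 mm high, on the bench between the robot and the jig. Origin at the centre of its underside
- flux_jar: bystander: flux jar, amber with a white lid, 60 mm in diameter, 65 mm high, on the bench between the robot and the jig. Origin at the centre of its underside

How it is judged:
By the outcome, as a careful person would: the job done as asked, in the order asked, and still so for the second after the job is handed in, with the robot touching nothing.
It also fails if it takes over 67 s, if anything falls off the work surface, if the arm or the gripper's body presses on something with over 40 N, if the wrist force passes 120 N, or if a joint passes its speed limit or range.

## Working session

There is one attempt and no reset: what is moved stays moved. The work goes in short steps, Python scripts to look and compute and a shell command to move; the robot and the scene stay as the last step left them, time stands still between calls to the robot, and variables do not carry over. Pictures are saved under pics/ and viewed, at most 10 in all, crops included, and the job is handed in when it is done.

```bash
mkdir -p pics; ls; python3 - <<'E'
from rig import ctrl
import cv2,numpy as np
for n in("top","scene"):
    f=ctrl.grab_frame(n); cv2.imwrite(f"pics/{n}0.png",f["image"][:,:,::-1]); np.savez(f"{n}0.npz",**f)
    print(n,f["fx"],f["fy"],f["cx"],f["cy"],f["distortion"],np.round(f["extrinsics"],3).tolist())
print(ctrl.get_obs())
E
```

```text
pics
top 553.7783321345033 553.7783321345033 317.1401570812579 238.32252320260682 [-0.03378004  0.          0.          0.          0.        ] [[-0.092, -0.996, -0.0, 0.047], [-0.968, 0.09, -0.233, 0.518], [0.232, -0.021, -0.972, 1.026], [0.0, 0.0, 0.0, 1.0]]
scene 480.29246631945597 480.29246631945597 313.819183938716 243.42625058108132 [-0.02809015  0.          0.          0.          0.        ] [[0.873, 0.488, -0.003, -0.444], [0.407, -0.732, -0.546, -0.178], [-0.269, 0.476, -0.838, 1.221], [0.0, 0.0, 0.0, 1.0]]
{'time': 0.1, 'joints': array([ 1.09331735e+00,  3.08941902e-01,  1.63507350e+00,  1.85326551e-05,
        1.19973389e+00, -6.97170680e-02]), 'qvel': array([ 0.00084556, -0.0029652 , -0.00571038,  0.00024316, -0.00032417,
        0.00063499]), 'effort': array([-7.34710211e-04, -4.16409731e+01, -2.77640873e+01, -8.69293740e-05,
        4.09886678e-03, -2.91821914e-05]), 'tcp_pos': array([0.24752165, 0.57305683, 0.22694023]), 'tcp_rot': array([-2.99670397e-04,  2.02474599e-01,  9.79286921e-01, -1.03588012e-03]), 'force': array([ 0.05400578,  0.30573145, -0.60460445]), 'torque': array([0.04131489, 0.0067428 , 0.00054434]), 'gripper_force': 0.0, 'gripper_width': 0.08537171481011553}
```

View pics/top0.png

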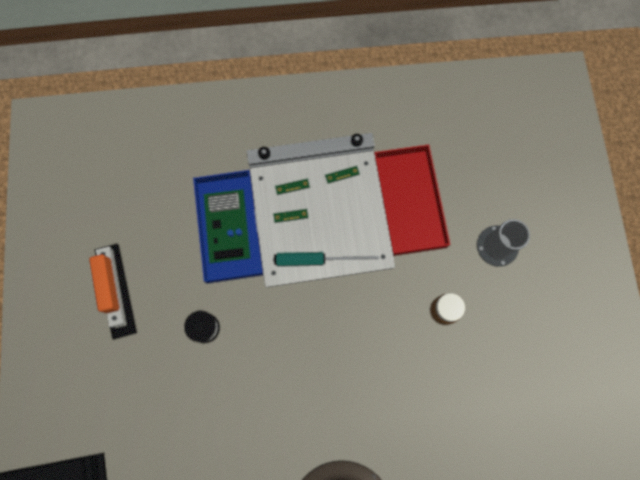

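View pics/scene0.png

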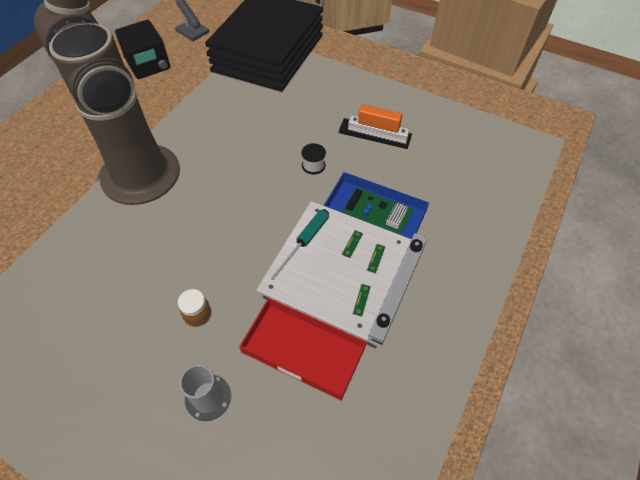

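The top view shows the blue tray at left (230,228), the red tray at right, i.e. -y (412,200), and the offcuts at (292,186), (342,175), (291,215). The screwdriver runs from its handle at (300,259) to its tip at about (382,257). The scraper is at (105,283) and the cup mouth at (514,235). The scene view agrees.

```bash
cat > h.py <<'E'
import numpy as np,cv2
def cam(f):
    K=np.array([[f["fx"],0,f["cx"]],[0,f["fy"],f["cy"]],[0,0,1]],float);E=np.array(f["extrinsics"]);return K,np.array(f["distortion"]),E[:3,:3],E[:3,3]
def rays(f,px):
    K,d,R,t=cam(f);n=cv2.undistortPoints(np.array(px,float).reshape(-1,1,2),K,d)[:,0]
    return np.c_[n,np.ones(len(n))]
def atz(f,px,z):
    K,d,R,t=cam(f);r=rays(f,px)@R;c=-R.T@t;return c+r*((z-c[2])/r[:,2])[:,None]
def cloud(f):
    K,d,R,t=cam(f);v,u=np.mgrid[:480,:640];p=rays(f,np.c_[u.ravel(),v.ravel()])*np.asarray(f["z_map"]).reshape(-1,1)
    return ((p-t)@R).reshape(480,640,3)
def proj(f,P):
    K,d,R,t=cam(f);return cv2.projectPoints(np.array(P,float).reshape(-1,3),cv2.Rodrigues(R)[0],t,K,d)[0][:,0]
E
cat > m.py <<'E'
from h import *
for n in("top","scene"):
    f=dict(np.load(n+"0.npz"));P=cloud(f);im=f["image"];hsv=cv2.cvtColor(im,cv2.COLOR_RGB2HSV);H,S,V=[hsv[...,i].astype(int) for i in range(3)]
    z=P[...,2];inb=(P[...,0]>.2)&(P[...,0]<.95)&(abs(P[...,1])<.7)&(f["z_map"]>0)
    def rep(name,m,minn=30):
        k,l,st,c=cv2.connectedComponentsWithStats((m&inb).astype(np.uint8))
        for i in range(1,k):
            if st[i,4]<minn: continue
            q=P[l==i];xy=q[:,:2].astype(np.float32);r=cv2.minAreaRect(xy)
            cc=xy-xy.mean(0);w,vv=np.linalg.eigh(cc.T@cc)
            print(n,name,st[i,4],"pix",c[i].round(),"mean",q.mean(0).round(4),"zmed",np.median(q[:,2]).round(4),"rect",np.round(r[0],4),np.round(r[1],4),"dir",vv[:,1].round(3))
    rep("green",(H>45)&(H<75)&(S>100)&(z>.03))
    rep("teal",(H>=76)&(H<98)&(S>90)&(V>40))
    rep("orange",(H<20)&(S>150)&(z>.03)&(P[...,1]>.2))
    rep("red",((H<6)|(H>174))&(S>150)&(z<.045)&(P[...,1]<.2),200)
    rep("blue",(H>105)&(H<125)&(S>130),200)
    rep("plate",(z>.034)&(z<.048)&(P[...,0]>.4)&(abs(P[...,1])<.25),2000)
    rep("cup",(z>.09)&(z<.125)&(P[...,1]<-.15),30)
    rep("rest",(z<.03)&(V<50)&(P[...,1]>.25),60)
    rep("lid",(z>.055)&(z<.075)&(P[...,0]<.5),60)
    rep("reel",(z>.042)&(z<.058)&(P[...,0]<.45),60)
E
python3 m.py
```

```text
top green 144 pix [342. 174.] mean [ 0.6556 -0.0641  0.0426] zmed 0.0426 rect [ 0.6549 -0.0637] [0.0158 0.0626] dir [-0.227  0.974]
top green 137 pix [292. 186.] mean [0.6393 0.0392 0.0426] zmed 0.0428 rect [0.6384 0.0399] [0.0153 0.0609] dir [-0.128  0.992]
top green 148 pix [290. 215.] mean [0.578  0.048  0.0425] zmed 0.0425 rect [0.5779 0.0477] [0.0154 0.0611] dir [-0.064  0.998]
top teal 246 pix [227. 227.] mean [0.5762 0.1829 0.0057] zmed 0.0059 rect [0.5787 0.1838] [0.1498 0.0844] dir [-1.    -0.026]
top teal 65 pix [234. 232.] mean [0.5622 0.1674 0.0063] zmed 0.0059 rect [0.5623 0.1677] [0.0208 0.0353] dir [0.05  0.999]
top teal 550 pix [299. 258.] mean [0.4827 0.0374 0.0629] zmed 0.0632 rect [0.4835 0.0378] [0.0933 0.023 ] dir [0.073 0.997]
top orange 1089 pix [103. 283.] mean [0.466 0.414 0.076] zmed 0.0795 rect [0.468  0.4178] [0.1075 0.0301] dir [-0.986 -0.166]
top red 5668 pix [411. 200.] mean [ 0.5994 -0.2075  0.0054] zmed 0.0023 rect [ 0.5951 -0.202 ] [0.2204 0.1155] dir [-0.998 -0.058]
top blue 3019 pix [228. 227.] mean [0.5755 0.1807 0.0076] zmed 0.0027 rect [0.5729 0
[... 2689 characters left out ...]
ect [0.4591 0.403 ] [0.0827 0.0096] dir [-0.987 -0.161]
scene lid 473 pix [311. 227.] mean [0.4871 0.0294 0.0624] zmed 0.0629 rect [0.4845 0.0205] [0.1357 0.0274] dir [0.071 0.997]
scene lid 545 pix [191. 302.] mean [ 0.3669 -0.2442  0.0635] zmed 0.0637 rect [ 0.3656 -0.2433] [0.0524 0.0523] dir [-0.869  0.495]
scene lid 125 pix [195. 378.] mean [ 0.4672 -0.3646  0.0646] zmed 0.0641 rect [ 0.4712 -0.367 ] [0.0509 0.0213] dir [0.379 0.925]
scene reel 374 pix [313. 152.] mean [0.3735 0.2374 0.0493] zmed 0.0494 rect [0.3731 0.2383] [0.0605 0.0615] dir [-0.537  0.844]
scene reel 80 pix [196. 312.] mean [ 0.3822 -0.2538  0.0506] zmed 0.0516 rect [ 0.3786 -0.2512] [0.052  0.0217] dir [0.531 0.847]
```

```bash
cat > plan.py <<'E'
import sys,json,numpy as np
from scipy.spatial.transform import Rotation as Ro,Slerp
from rig import ctrl
def axes(x,z):  # tool x, z -> rotation
    z=np.array(z,float);z/=np.linalg.norm(z);x=np.array(x,float);x-=z*(x@z);x/=np.linalg.norm(x)
    return Ro.from_matrix(np.c_[x,np.cross(z,x),z])
def plan(legs,maxs=.2,maxa=40,start=None):
    """legs: list of (pos, Ro); prints shift/turn per call"""
    if start is None:
        o=ctrl.get_obs();q=o["tcp_rot"];p,R=np.array(o["tcp_pos"]),Ro.from_quat([q[1],q[2],q[3],q[0]])
    else: p,R=start
    for P,T in legs:
        P=np.array(P,float);T=T or R
        n=int(max(1,np.ceil(np.linalg.norm(P-p)/maxs),np.ceil(np.degrees((R.inv()*T).magnitude())/maxa)))
        rv=(R.inv()*T).as_rotvec()
        for i in range(n):
            a=R*Ro.from_rotvec(rv*i/n);b=R*Ro.from_rotvec(rv*(i+1)/n)
            print((a.inv().apply((P-p)/n)/.25).round(3).tolist(),((a.inv()*b).as_rotvec()/np.pi).round(3).tolist())
        print("--",P.round(3));p,R=P,T
D=lambda a:axes([np.cos(a),np.sin(a),0],[0,0,-1]) # tool down, tool x azimuth a
E
python3 - <<'E'
from plan import *
g=np.arctan2(.9975,.07)
plan([([.4845,.0275,.20],D(g)),([.4845,.0275,.06],None)])
E
```

```text
[-0.579, -0.542, 0.037] [-0.0, 0.0, 0.131]
[-0.747, -0.266, 0.036] [-0.0, 0.0, 0.131]
[-0.791, 0.055, 0.036] [-0.0, 0.0, 0.131]
-- [0.484 0.028 0.2  ]
[0.0, 0.0, 0.56] [0.0, 0.0, 0.0]
-- [0.484 0.028 0.06 ]
```

```bash
python3 -m crank '[[[-0.579,-0.542,0.037],[0,0,0.131],0.5],[[-0.579,-0.542,0.037],[0,0,0.131],0.5],[[-0.579,-0.542,0.037],[0,0,0.131],0.5],[[-0.579,-0.542,0.037],[0,0,0.131],0.5],[[-0.579,-0.542,0.037],[0,0,0.131],0.5]]' 60
python3 -m crank '[[[-0.747,-0.266,0.036],[0,0,0.131],0.5],[[-0.747,-0.266,0.036],[0,0,0.131],0.5],[[-0.747,-0.266,0.036],[0,0,0.131],0.5],[[-0.747,-0.266,0.036],[0,0,0.131],0.5],[[-0.747,-0.266,0.036],[0,0,0.131],0.5]]'
python3 -m crank '[[[-0.791,0.055,0.036],[0,0,0.131],0.5],[[-0.791,0.055,0.036],[0,0,0.131],0.5],[[-0.791,0.055,0.036],[0,0,0.131],0.5],[[-0.791,0.055,0.036],[0,0,0.131],0.5],[[-0.791,0.055,0.036],[0,0,0.131],0.5]]'
python3 - <<'E'
from plan import *
o=ctrl.get_obs();print(o["tcp_pos"],o["joints"].round(3),o["qvel"].round(3))
g=np.arctan2(.9975,.07)
plan([([.4845,.0275,.06],D(g))])
E
```

```text
time: 0.6
tcp_pos: [0.3279, 0.3866, 0.2175]
tcp_rot: [0.0, 0.401, 0.916, -0.002]
force: [-0.3, 0.9, -0.6]
gripper_width: 0.064
gripper_force: 0.0
time: 1.1
tcp_pos: [0.4075, 0.206, 0.2095]
tcp_rot: [0.001, 0.58, 0.815, -0.001]
force: [-0.0, 0.2, 0.1]
gripper_width: 0.064
gripper_force: 0.0
time: 1.6
tcp_pos: [0.4873, 0.0247, 0.2009]
tcp_rot: [0.001, 0.734, 0.679, 0.0]
force: [0.5, 1.2, 0.4]
gripper_width: 0.0638
gripper_force: 0.0
[0.48727535 0.02468739 0.20091937] [-0.038  0.071  1.976 -0.002  1.093  0.04 ] [ 0.079 -0.022  0.036  0.069  0.044  0.054]
[0.011, -0.013, 0.564] [0.001, 0.0, -0.002]
-- [0.484 0.028 0.06 ]
```

```bash
python3 -m crank '[[[0,0,0.28],[0,0,0],0.5],[[0,0,0.56],[0,0,0],0.5],[[0,0,0.56],[0,0,0],0.5],[[0,0,0.56],[0,0,0],0.5],[[0,0,0.56],[0,0,0],0.5]]'
python3 - <<'E'
from plan import *
from h import *
f=ctrl.grab_frame("scene");im=f["image"][150:330,220:440,::-1];cv2.imwrite("pics/g1.png",cv2.resize(im,None,fx=3,fy=3))
plan([([.4845,.0275,.06],D(np.arctan2(.9975,.07)))])
E
```

```text
time: 2.1
tcp_pos: [0.4843, 0.0295, 0.0606]
tcp_rot: [-0.001, 0.732, 0.682, -0.001]
force: [0.3, -0.3, -0.1]
gripper_width: 0.0642
gripper_force: 0.0
[-0.008, -0.007, 0.009] [0.001, -0.0, -0.0]
-- [0.484 0.028 0.06 ]
```

View pics/g1.png

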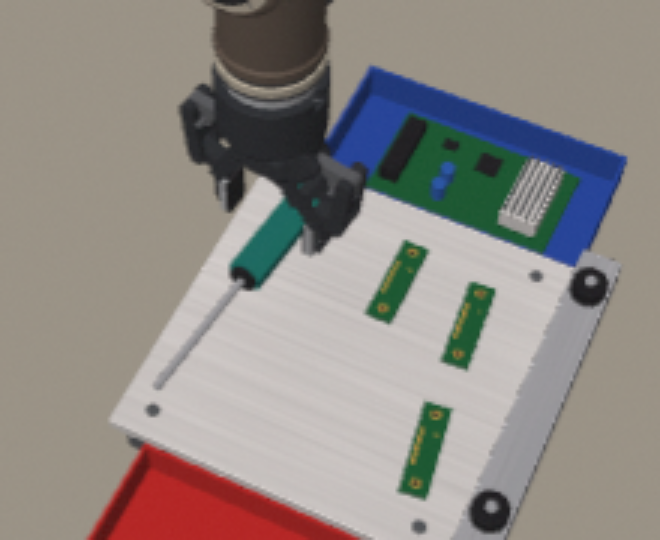

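The fingers straddle the handle cleanly, at crop (200,190) and (320,230). Next I close, lift and plan the way to the cup.

```bash
python3 -m crank '[[[0,0,0],[0,0,0],-1],[[0,0,0],[0,0,0],-1],[[0,0,0],[0,0,0],-1],[[0,0,0],[0,0,0],-1],[[0,0,0],[0,0,0],-1]]' 70
python3 -m crank '[[[0,0,-0.3],[0,0,0],-1],[[0,0,-0.76],[0,0,0],-1],[[0,0,-0.76],[0,0,0],-1],[[0,0,-0.76],[0,0,0],-1],[[0,0,-0.76],[0,0,0],-1]]'
cat > cup.py <<'E'
from plan import *
C=np.array([.4855,-.3735,0]);az=-.4;d=np.array([np.cos(az),np.sin(az),0]);u=np.array([0,0,1.]);t=np.radians(15)
z=d*np.cos(t)-u*np.sin(t);x=u*np.cos(t)+d*np.sin(t);T=axes(x,z)
end=C-.013*d+u*.009+.1445*x-.007*z;pre=end+u*.13
E
python3 - <<'E'
from cup import *
plan([([.42,-.20,.28],D(az)),(pre,T),(end,None)])
E
```

```text
time: 2.65
tcp_pos: [0.4861, 0.0282, 0.0629]
tcp_rot: [0.001, 0.732, 0.681, 0.001]
force: [-2.4, -0.1, 10.4]
gripper_width: -0.0
gripper_force: 5.1
time: 3.15
tcp_pos: [0.4897, 0.028, 0.2586]
tcp_rot: [0.005, 0.732, 0.681, 0.005]
force: [0.2, 0.3, 0.4]
gripper_width: 0.0002
gripper_force: 0.0
[-0.31, -0.07, -0.03] [0.001, -0.002, 0.201]
[-0.292, 0.126, -0.028] [0.001, -0.002, 0.201]
[-0.161, 0.275, -0.028] [0.001, -0.002, 0.201]
-- [ 0.42 -0.2   0.28]
[0.291, 0.269, -0.001] [0.0, 0.208, -0.0]
[0.231, 0.269, 0.177] [0.0, 0.208, 0.0]
-- [ 0.502 -0.38   0.28 ]
[-0.502, 0.0, 0.135] [0.0, 0.0, 0.0]
-- [ 0.502 -0.38   0.15 ]
```

```bash
python3 - <<'E'
from plan import *
from h import *
f=ctrl.grab_frame("scene");im=f["image"][150:330,220:440,::-1];cv2.imwrite("pics/g2.png",cv2.resize(im,None,fx=3,fy=3));np.savez("scene0.npz",**f)
f=ctrl.grab_frame("top");np.savez("top0.npz",**f)
E
python3 m.py | egrep "green|teal|lid"
```

```text
top teal 130 pix [211. 225.] mean [0.5817 0.2146 0.0056] zmed 0.0057 rect [0.5783 0.1964] [0.1495 0.0606] dir [-0.999  0.048]
top teal 31 pix [314. 252.] mean [0.4901 0.0079 0.0801] zmed 0.0619 rect [0.4646 0.0077] [0.0254 0.0642] dir [-0.962  0.273]
top teal 40 pix [283. 253.] mean [0.4963 0.0678 0.0632] zmed 0.0632 rect [0.4962 0.0681] [0.0272 0.0061] dir [0.052 0.999]
top lid 111 pix [499. 246.] mean [ 0.4711 -0.3528  0.0654] zmed 0.0657 rect [ 0.471  -0.3576] [0.0562 0.0221] dir [-0.811 -0.585]
top lid 70 pix [520. 237.] mean [ 0.4848 -0.3977  0.065 ] zmed 0.0654 rect [ 0.484  -0.3973] [0.0316 0.0071] dir [-1.     0.011]
top lid 171 pix [111. 291.] mean [0.4518 0.4037 0.0651] zmed 0.065 rect [0.455  0.4034] [0.0243 0.0863] dir [-0.999 -0.044]
top lid 622 pix [450. 307.] mean [ 0.3615 -0.241   0.0635] zmed 0.0636 rect [ 0.3617 -0.2413] [0.0519 0.0522] dir [-0.195  0.981]
scene green 172 pix [352. 244.] mean [0.5801 0.0469 0.0433] zmed 0.0433 rect [0.5792 0.0472] [0.018  0.0725] dir [-0.053  0.999]
scene green 181 pix [376. 258.] mean [0.6415 0.0389 0.0432] zmed 0.0434 rect [0.6404 0.0394] [0.0174 0.0719] dir [-0.14  0.99]
scene green 207 pix [362. 300.] mean [ 0.6581 -0.0654  0.0433] zmed 0.0434 rect [ 0.6569 -0.0644] [0.0177 0.0711] dir [-0.205  0.979]
scene teal 434 pix [314. 227.] mean [0.4923 0.0337 0.0622] zmed 0.0633 rect [0.4901 0.0366] [0.0975 0.0256] dir [0.069 0.998]
scene lid 190 pix [373. 119.] mean [0.4596 0.403  0.065 ] zmed 0.0648 rect [0.4591 0.4027] [0.0827 0.0099] dir [-0.987 -0.161]
scene lid 413 pix [312. 228.] mean [0.4894 0.0297 0.063 ] zmed 0.0636 rect [0.4864 0.0344] [0.1045 0.0274] dir [0.041 0.999]
scene lid 547 pix [191. 302.] mean [ 0.3669 -0.2443  0.0635] zmed 0.0637 rect [ 0.3656 -0.2434] [0.0518 0.0531] dir [-0.848  0.529]
scene lid 121 pix [195. 378.] mean [ 0.4672 -0.3651  0.0655] zmed 0.0657 rect [ 0.4712 -0.3671] [0.0509 0.0214] dir [0.384 0.923]
```

View pics/g2.png

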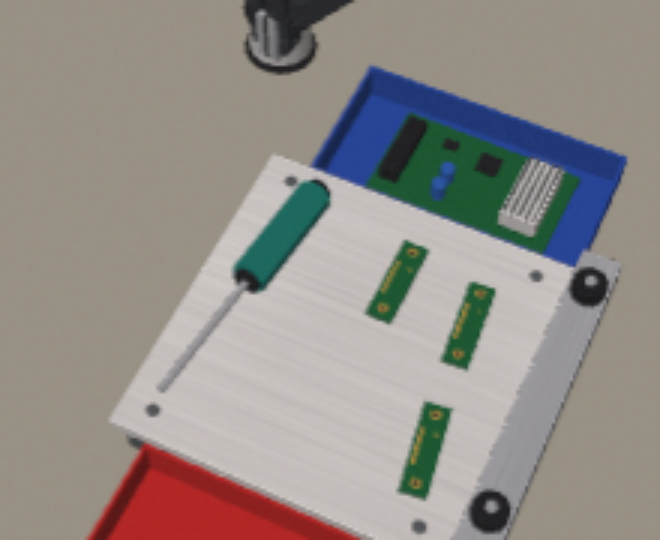

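```bash
python3 - <<'E'
from h import *
f=dict(np.load("scene0.npz"))
for dx in(-.036,.036):
  for z in (.04,.05,.06,.07,.08): print(dx,z,((proj(f,[.4843+dx,.0295-.07*dx,z])[0]-[220,150])*3).round())
P=cloud(f)
for u,v in((324,233),(296,213),(322,233),(297,216)):print(u,v,atz(f,[[u,v]],.05).round(3))
from rig import ctrl
o=ctrl.get_obs();print(o["tcp_pos"],o["joints"].round(3),o["gripper_width"])
E
```

```text
-0.036 0.04 [231. 226.]
-0.036 0.05 [231. 218.]
-0.036 0.06 [230. 210.]
-0.036 0.07 [230. 202.]
-0.036 0.08 [230. 194.]
0.036 0.04 [312. 270.]
0.036 0.05 [313. 262.]
0.036 0.06 [313. 255.]
0.036 0.07 [313. 247.]
0.036 0.08 [313. 239.]
324 233 [[0.514 0.037 0.05 ]]
296 213 [[0.433 0.054 0.05 ]]
322 233 [[0.51  0.035 0.05 ]]
297 216 [[0.439 0.048 0.05 ]]
[0.48551804 0.0281504  0.25234521] [-0.032  0.011  1.928  0.     1.2    0.04 ] -3.3486279019425116e-05
```

```bash
python3 -m crank '[[[0,0.01,0],[0,0,0],0.5],[[0,0.01,0.4],[0,0,0],0.5],[[0,0.01,0.777],[0,0,0],0.5],[[0,0.01,0.777],[0,0,0],0.5],[[0,0.01,0.777],[0,0,0],0.5]]'
python3 -m crank '[[[0,0,0],[0,0,0],-0.15],[[0,0,0],[0,0,0],-0.15],[[0,0,0],[0,0,0],-0.15]]'
python3 -m crank '[[[0,0,0.012],[0,0,0],-0.15],[[0,0,0.012],[0,0,0],-0.15]]'
python3 -m crank '[[[0,0,0.012],[0,0,0],-0.15],[[0,0,0.012],[0,0,0],-0.15]]'
python3 - <<'E'
from h import *
from rig import ctrl
f=ctrl.grab_frame("scene");im=f["image"][180:270,265:375,::-1];cv2.imwrite("pics/g3.png",cv2.resize(im,None,fx=5,fy=5))
E
```

```text
time: 3.75
tcp_pos: [0.4842, 0.0281, 0.0523]
tcp_rot: [-0.002, 0.732, 0.681, -0.002]
force: [0.7, -0.1, 0.3]
gripper_width: 0.0639
gripper_force: 0.0
time: 4.05
tcp_pos: [0.4892, 0.028, 0.0584]
tcp_rot: [0.001, 0.732, 0.681, 0.001]
force: [0.0, -0.0, 0.6]
gripper_width: 0.0364
gripper_force: 0.0
time: 4.25
tcp_pos: [0.4891, 0.028, 0.0556]
tcp_rot: [0.002, 0.732, 0.681, 0.002]
force: [-1.0, -0.4, -0.1]
gripper_width: 0.0362
gripper_force: 0.0
time: 4.45
tcp_pos: [0.4876, 0.0281, 0.0511]
tcp_rot: [0.0, 0.732, 0.681, 0.0]
force: [0.0, 0.8, 0.2]
gripper_width: 0.0366
gripper_force: 0.0
```

View pics/g3.png

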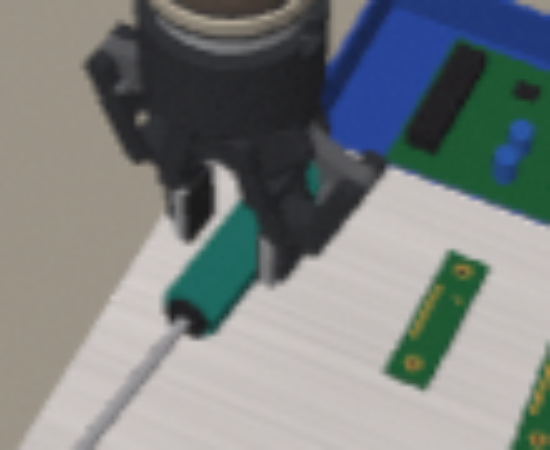

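The fingers sit either side of the handle, at crop (190,235) and (270,280), with no plate contact yet. I go a touch lower and close.

```bash
python3 -m crank '[[[0,0,0.008],[0,0,0],-0.15],[[0,0,0.008],[0,0,0],-0.15]]'
python3 -m crank '[[[0,0,0],[0,0,0],-1],[[0,0,0],[0,0,0],-1],[[0,0,0],[0,0,0],-1],[[0,0,0],[0,0,0],-1]]' 50
```

```text
time: 4.7
tcp_pos: [0.4871, 0.0281, 0.0483]
tcp_rot: [-0.0, 0.732, 0.681, -0.0]
force: [0.2, 0.2, -0.7]
gripper_width: 0.0363
gripper_force: 0.0
time: 5.1
tcp_pos: [0.4875, 0.0281, 0.0487]
tcp_rot: [0.0, 0.732, 0.681, 0.0]
force: [-0.1, 0.8, 2.4]
gripper_width: 0.0244
gripper_force: 49.5
```

```bash
python3 -m crank '[[[0,0,-0.2],[0,0,0],-1],[[0,0,-0.4],[0,0,0],-1],[[0,0,-0.6],[0,0,0],-1],[[0,0,-0.8],[0,0,0],-1],[[0,0,-0.8],[0,0,0],-1]]' 60
python3 -m crank '[[[0,0,0],[0,0,0],-1]]'
sed -i 's/-.007\*z/+.004*z/' cup.py
python3 - <<'E'
from cup import *
o=ctrl.get_obs();print(o["tcp_pos"],o["gripper_width"],pre)
plan([([.42,-.20,.28],D(az)),(pre,T),(end,None)])
E
```

```text
time: 5.6
tcp_pos: [0.4928, 0.0279, 0.2568]
tcp_rot: [0.006, 0.732, 0.681, 0.006]
force: [1.5, -0.6, -0.5]
gripper_width: 0.0237
gripper_force: 61.4
time: 5.7
tcp_pos: [0.4881, 0.0281, 0.2499]
tcp_rot: [0.001, 0.732, 0.681, 0.001]
force: [-0.7, 0.4, -1.2]
gripper_width: 0.024
gripper_force: 61.3
[0.48805656 0.02805141 0.24988291] 0.02396212619072032 [ 0.511532   -0.38450615  0.27754101]
[-0.31, -0.069, -0.04] [0.0, -0.0, 0.201]
[-0.29, 0.128, -0.04] [0.0, -0.0, 0.201]
[-0.158, 0.275, -0.04] [0.0, -0.0, 0.201]
-- [ 0.42 -0.2   0.28]
[0.312, 0.269, 0.005] [0.0, 0.208, -0.0]
[0.245, 0.269, 0.194] [0.0, 0.208, 0.0]
-- [ 0.512 -0.385  0.278]
[-0.502, 0.0, 0.135] [0.0, 0.0, 0.0]
-- [ 0.512 -0.385  0.148]
```

```bash
python3 -m crank '[[[-0.06,-0.01,-0.04],[0,0,0.04],-1],[[-0.12,-0.03,-0.04],[0,0,0.08],-1],[[-0.31,-0.069,-0.04],[0,0,0.201],-1],[[-0.31,-0.069,-0.04],[0,0,0.201],-1],[[-0.31,-0.069,-0.04],[0,0,0.201],-1]]'
python3 -m crank '[[[-0.29,0.128,-0.04],[0,0,0.201],-1],[[-0.29,0.128,-0.04],[0,0,0.201],-1],[[-0.29,0.128,-0.04],[0,0,0.201],-1],[[-0.29,0.128,-0.04],[0,0,0.201],-1],[[-0.29,0.128,-0.04],[0,0,0.201],-1]]'
python3 -m crank '[[[-0.158,0.275,-0.04],[0,0,0.201],-1],[[-0.158,0.275,-0.04],[0,0,0.201],-1],[[-0.158,0.275,-0.04],[0,0,0.201],-1],[[-0.158,0.275,-0.04],[0,0,0.201],-1],[[-0.158,0.275,-0.04],[0,0,0.201],-1]]'
python3 - <<'E'
from cup import *
o=ctrl.get_obs();print(o["joints"].round(2),o["gripper_width"])
plan([(pre,T),(end,None)])
E
```

```text
time: 6.2
tcp_pos: [0.4621, -0.049, 0.2553]
tcp_rot: [-0.002, 0.909, 0.417, -0.003]
force: [1.6, 0.3, -1.0]
gripper_width: 0.0239
gripper_force: 61.3
time: 6.7
tcp_pos: [0.44, -0.1237, 0.2653]
tcp_rot: [-0.001, 0.993, 0.116, -0.003]
force: [0.1, 0.1, -0.4]
gripper_width: 0.0239
gripper_force: 61.3
time: 7.2
tcp_pos: [0.4179, -0.1995, 0.2752]
tcp_rot: [-0.001, 0.98, -0.198, -0.003]
force: [-0.6, -0.3, -1.6]
gripper_width: 0.024
gripper_force: 61.3
[-0.54 -0.05  1.94  0.    1.26  1.43] 0.024027316028327795
[0.316, 0.268, -0.007] [-0.0, 0.209, -0.0]
[0.255, 0.268, 0.188] [-0.0, 0.209, -0.0]
-- [ 0.512 -0.385  0.278]
[-0.502, 0.0, 0.135] [0.0, 0.0, 0.0]
-- [ 0.512 -0.385  0.148]
```

```bash
python3 -m crank '[[[0.314,0.268,0],[0,0.208,0],-1],[[0.314,0.268,0],[0,0.208,0],-1],[[0.314,0.268,0],[0,0.208,0],-1],[[0.314,0.268,0],[0,0.208,0],-1],[[0.314,0.268,0],[0,0.208,0],-1]]'
python3 -m crank '[[[0.25,0.268,0.192],[0,0.208,0],-1],[[0.25,0.268,0.192],[0,0.208,0],-1],[[0.25,0.268,0.192],[0,0.208,0],-1],[[0.25,0.268,0.192],[0,0.208,0],-1],[[0.25,0.268,0.192],[0,0.208,0],-1]]'
python3 -m crank '[[[0,0,0],[0,0,0],-1],[[0,0,0],[0,0,0],-1]]'
python3 - <<'E'
from cup import *
from h import *
o=ctrl.get_obs();print(o["joints"].round(2),o["gripper_width"])
plan([(pre,T),(end,None)])
a=ctrl.grab_frame("scene")["image"][260:460,110:330];b=ctrl.grab_frame("top")["image"][180:300,440:572]
cv2.imwrite("pics/c1.png",np.hstack([cv2.resize(a,(440,400)),cv2.resize(b,(360,400))])[:,:,::-1])
E
```

```text
time: 7.7
tcp_pos: [0.4618, -0.289, 0.2709]
tcp_rot: [0.061, 0.93, -0.188, 0.311]
force: [0.0, -0.2, -1.9]
gripper_width: 0.0239
gripper_force: 61.3
time: 8.2
tcp_pos: [0.5124, -0.3625, 0.2727]
tcp_rot: [0.063, 0.87, -0.161, 0.463]
force: [0.9, 0.1, -0.6]
gripper_width: 0.0239
gripper_force: 61.4
time: 8.4
tcp_pos: [0.5122, -0.3613, 0.2728]
tcp_rot: [0.062, 0.87, -0.161, 0.461]
force: [-0.3, -0.2, -1.1]
gripper_width: 0.024
gripper_force: 61.4
[-0.93 -0.05  2.25  1.45  0.5  -0.19] 0.024012033891284427
[0.035, 0.087, 0.011] [-0.021, 0.109, -0.004]
-- [ 0.512 -0.385  0.278]
[-0.502, 0.0, 0.135] [0.0, 0.0, 0.0]
-- [ 0.512 -0.385  0.148]
```

View pics/c1.png

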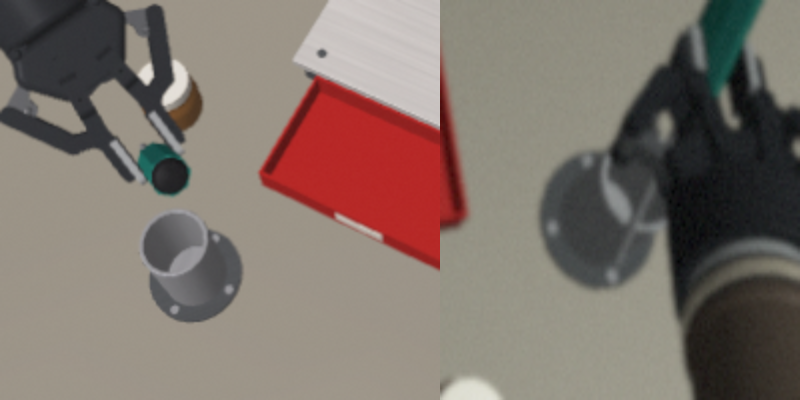

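It shows the driver held shaft down beside the cup (cup mouth at crop (175,243)), tilt not finished because the wrist joints limit the speed. I make up the remainder.

```bash
python3 -m crank '[[[0.035,0.087,0.011],[-0.021,0.109,-0.004],-1],[[0.035,0.087,0.011],[-0.021,0.109,-0.004],-1],[[0.035,0.087,0.011],[-0.021,0.109,-0.004],-1],[[0.035,0.087,0.011],[-0.021,0.109,-0.004],-1],[[0.035,0.087,0.011],[-0.021,0.109,-0.004],-1]]'
python3 -m crank '[[[0,0,0],[0,0,0],-1],[[0,0,0],[0,0,0],-1]]'
python3 - <<'E'
from cup import *
o=ctrl.get_obs();print(o["joints"].round(2),o["gripper_width"])
plan([(pre,T),(end,None)])
E
```

```text
time: 9.0
tcp_pos: [0.5119, -0.3835, 0.2773]
tcp_rot: [0.119, 0.778, -0.158, 0.597]
force: [0.1, 1.5, -1.9]
gripper_width: 0.024
gripper_force: 61.4
time: 9.2
tcp_pos: [0.5139, -0.3858, 0.283]
tcp_rot: [0.122, 0.776, -0.155, 0.599]
force: [0.2, -0.3, -1.1]
gripper_width: 0.0237
gripper_force: 61.4
[-0.99  0.09  2.37  2.28  0.79 -1.06] 0.02373340809410695
[-0.024, -0.001, -0.005] [-0.001, -0.002, 0.001]
-- [ 0.512 -0.385  0.278]
[-0.502, 0.0, 0.135] [0.0, 0.0, 0.0]
-- [ 0.512 -0.385  0.148]
```

```bash
python3 -m crank '[[[-0.08,0,0.018],[0,0,0],-1],[[-0.16,0,0.038],[0,0,0],-1],[[-0.24,0,0.059],[0,0,0],-1],[[-0.24,0,0.059],[0,0,0],-1]]'
python3 - <<'E'
from cup import *
from h import *
plan([(end,T)])
a=ctrl.grab_frame("scene")["image"][300:440,130:270];b=ctrl.grab_frame("top")["image"][180:300,460:580]
cv2.imwrite("pics/c2.png",np.hstack([cv2.resize(a,(400,400)),cv2.resize(b,(400,400))])[:,:,::-1])
E
```

```text
time: 9.6
tcp_pos: [0.5121, -0.3848, 0.2174]
tcp_rot: [0.12, 0.777, -0.157, 0.598]
force: [-0.5, 0.1, -0.8]
gripper_width: 0.0237
gripper_force: 61.4
[-0.271, -0.0, 0.069] [-0.001, -0.001, 0.0]
-- [ 0.512 -0.385  0.148]
```

View pics/c2.png

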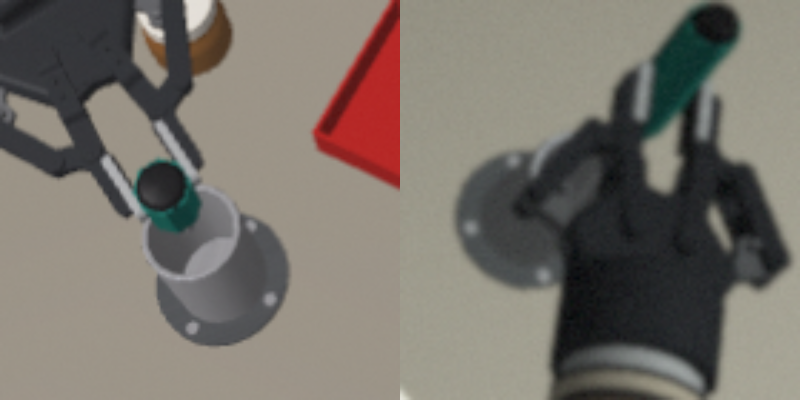

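The handle is over the cup and the shaft shows nowhere outside it, so the tip is inside the mouth. I continue down and release.

```bash
python3 -m crank '[[[-0.07,0,0.018],[0,0,0],-1],[[-0.14,0,0.036],[0,0,0],-1],[[-0.2,0,0.051],[0,0,0],-1],[[-0.25,0,0.064],[0,0,0],-1],[[-0.25,0,0.064],[0,0,0],-1]]'
python3 -m crank '[[[-0.012,0,0.003],[0,0,0],-1],[[-0.012,0,0.003],[0,0,0],-1]]'
```

```text
time: 10.2
tcp_pos: [0.5122, -0.3858, 0.1553]
tcp_rot: [0.121, 0.776, -0.156, 0.599]
force: [-0.2, 0.6, -0.7]
gripper_width: 0.0237
gripper_force: 61.4
time: 10.4
tcp_pos: [0.5122, -0.3861, 0.1535]
tcp_rot: [0.122, 0.775, -0.156, 0.6]
force: [0.5, -0.4, -0.8]
gripper_width: 0.024
gripper_force: 61.4
```

```bash
python3 -m crank '[[[-0.016,0,0.004],[0,0,0],-1],[[-0.016,0,0.004],[0,0,0],-1]]'
python3 -m crank '[[[0,0,0],[0,0,0],-0.2],[[0,0,0],[0,0,0],0.3],[[0,0,0],[0,0,0],0.3],[[0,0,0],[0,0,0],0.3]]'
python3 -m crank '[[[0,0,-0.1],[0,0,0],0.3],[[0,0,-0.2],[0,0,0],0.3],[[0,0,-0.36],[0,0,0],0.3],[[0,0,-0.48],[0,0,0],0.3],[[0,0,-0.48],[0,0,0],0.3]]'
python3 - <<'E'
from cup import *
from h import *
a=ctrl.grab_frame("scene")["image"][300:440,130:270];b=ctrl.grab_frame("top")["image"][180:300,460:580]
cv2.imwrite("pics/c3.png",np.hstack([cv2.resize(a,(400,400)),cv2.resize(b,(400,400))])[:,:,::-1])
o=ctrl.get_obs();print(o["joints"].round(2),o["tcp_pos"])
E
```

```text
time: 10.6
tcp_pos: [0.5118, -0.3857, 0.1484]
tcp_rot: [0.122, 0.776, -0.156, 0.599]
force: [0.6, -0.4, -0.1]
gripper_width: 0.0239
gripper_force: 61.4
time: 11.0
tcp_pos: [0.5116, -0.3855, 0.1478]
tcp_rot: [0.122, 0.776, -0.156, 0.599]
force: [0.6, -0.2, 0.0]
gripper_width: 0.0556
gripper_force: 0.0
time: 11.5
tcp_pos: [0.4023, -0.3388, 0.1777]
tcp_rot: [0.122, 0.776, -0.158, 0.598]
force: [0.8, 0.0, -0.1]
gripper_width: 0.0556
gripper_force: 0.0
[-1.25  0.29  2.58  2.22  1.14 -1.35] [ 0.40417847 -0.34110725  0.17850201]
```

View pics/c3.png

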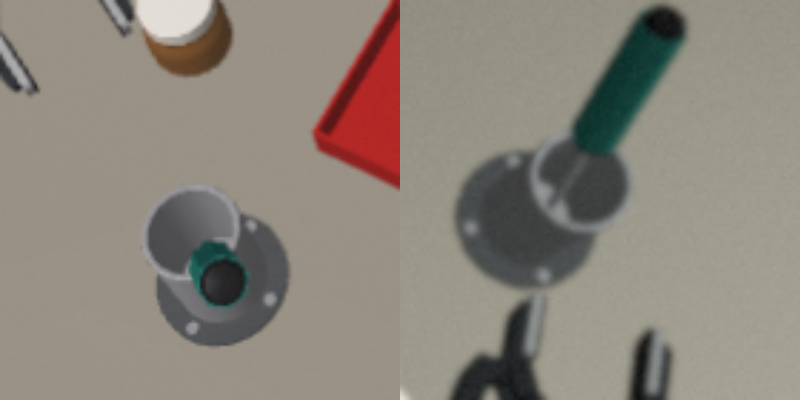

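The driver stands in the cup, leaning on its rim. Now the scraper: I refine its pose and the jig's.

```bash
python3 - <<'E'
from cup import *
from h import *
for n in("top","scene"):
    f=ctrl.grab_frame(n);P=cloud(f);hsv=cv2.cvtColor(f["image"],cv2.COLOR_RGB2HSV).astype(int);z=P[...,2]
    x,y=P[...,0],P[...,1];ok=(x>.2)&(x<.95)&(abs(y)<.7)&(z<.13)
    def r(name,m):
        q=P[m&ok];b=cv2.minAreaRect(q[:,:2].astype(np.float32));a=b[2] if b[1][0]>b[1][1] else b[2]-90
        print(n,name,len(q),np.round(b[0],4),np.round(b[1],4),"ang",round((a+90)%180-90,2),q[:,2].mean().round(4))
    o=(hsv[...,0]<20)&(hsv[...,1]>150)&(y>.2)
    r("handletop",o&(z>.076))
    r("rest",(z<.022)&(z>.0)&(hsv[...,2]<60)&(y>.3))
    r("strip",(z>.03)&(z<.042)&(y>.3)&(hsv[...,2]>100))
    r("redrim",((hsv[...,0]<6)|(hsv[...,0]>174))&(hsv[...,1]>130)&(y<0)&(y>-.35))
    r("bluerim",(hsv[...,0]>105)&(hsv[...,0]<125)&(hsv[...,1]>110)&(y>.05)&(y<.3)&(z>.025))
    r("bar",(z>.058)&(z<.075)&(x>.65)&(abs(y)<.2))
    r("green",(hsv[...,0]>45)&(hsv[...,0]<75)&(hsv[...,1]>100)&(z>.036))
    # plate edge along y
plan([([.45,-.30,.30],D(az))])
E
```

```text
top handletop 795 [0.4682 0.4174] [0.1081 0.0291] ang 9.21 0.0803
top rest 720 [0.4622 0.4152] [0.1887 0.0487] ang 10.29 0.0067
top strip 382 [0.4686 0.4177] [0.159 0.029] ang 9.43 0.0348
top redrim 5755 [ 0.5953 -0.2022] [0.2208 0.1166] ang 3.22 0.0057
top bluerim 478 [0.5733 0.1786] [0.2209 0.1166] ang 3.44 0.0311
top bar 1673 [ 0.709  -0.0051] [0.033  0.2602] ang -86.63 0.0645
top green 440 [ 0.6156 -0.0075] [0.0778 0.187 ] ang -80.78 0.0426
scene handletop 353 [0.4715 0.4173] [0.1075 0.0328] ang 6.99 0.0811
scene rest 393 [0.4648 0.4133] [0.1895 0.0535] ang 11.32 0.0084
scene strip 285 [0.4698 0.4176] [0.1607 0.034 ] ang 10.17 0.0355
scene redrim 6844 [ 0.5967 -0.1967] [0.2214 0.133 ] ang 3.27 0.0071
scene bluerim 431 [0.5753 0.1803] [0.2201 0.1175] ang 3.26 0.0311
scene bar 1472 [ 0.7112 -0.0059] [0.0302 0.2623] ang -86.72 0.0655
scene green 567 [ 0.6168 -0.0084] [0.0802 0.1959] ang -80.59 0.0432
[0.248, -0.11, -0.012] [0.0, -0.21, 0.0]
[0.189, -0.111, -0.161] [0.0, -0.21, 0.0]
-- [ 0.45 -0.3   0.3 ]
```

```bash
python3 -m crank '[[[0.248,-0.11,-0.012],[0,-0.21,0],0.5],[[0.248,-0.11,-0.012],[0,-0.21,0],0.5],[[0.248,-0.11,-0.012],[0,-0.21,0],0.5],[[0.248,-0.11,-0.012],[0,-0.21,0],0.5],[[0.248,-0.11,-0.012],[0,-0.21,0],0.5]]'
python3 -m crank '[[[0,0,0],[0,0,0],0.5],[[0,0,0],[0,0,0],0.5]]'
python3 - <<'E'
from cup import *
o=ctrl.get_obs();print(o["joints"].round(2))
plan([([.45,-.30,.30],D(az))])
E
```

```text
time: 12.2
tcp_pos: [0.4323, -0.3102, 0.2309]
tcp_rot: [0.05, 0.881, -0.159, 0.442]
force: [0.7, 1.5, -0.4]
gripper_width: 0.064
gripper_force: 0.0
time: 12.4
tcp_pos: [0.432, -0.3099, 0.2299]
tcp_rot: [0.05, 0.881, -0.159, 0.443]
force: [0.6, 0.3, -0.9]
gripper_width: 0.0641
gripper_force: 0.0
[-1.05 -0.17  2.44  1.41  0.59 -0.26]
[0.127, -0.038, -0.061] [-0.013, -0.147, 0.006]
[0.085, -0.036, -0.113] [-0.013, -0.147, 0.006]
-- [ 0.45 -0.3   0.3 ]
```

```bash
python3 -m crank '[[[0.127,-0.038,-0.061],[-0.013,-0.147,0.006],0.5],[[0.127,-0.038,-0.061],[-0.013,-0.147,0.006],0.5],[[0.127,-0.038,-0.061],[-0.013,-0.147,0.006],0.5],[[0.127,-0.038,-0.061],[-0.013,-0.147,0.006],0.5],[[0.127,-0.038,-0.061],[-0.013,-0.147,0.006],0.5]]'
python3 -m crank '[[[0.085,-0.036,-0.113],[-0.013,-0.147,0.006],0.5],[[0.085,-0.036,-0.113],[-0.013,-0.147,0.006],0.5],[[0.085,-0.036,-0.113],[-0.013,-0.147,0.006],0.5],[[0.085,-0.036,-0.113],[-0.013,-0.147,0.006],0.5],[[0.085,-0.036,-0.113],[-0.013,-0.147,0.006],0.5]]'
python3 -m crank '[[[0,0,0],[0,0,0],0.5],[[0,0,0],[0,0,0],0.5]]'
python3 - <<'E'
from cup import *
o=ctrl.get_obs();print(o["joints"].round(2))
plan([([.4695,.4175,.20],D(.166)),([.4695,.4175,.056],None)],maxs=.22)
E
```

```text
time: 12.9
tcp_pos: [0.44, -0.3017, 0.2606]
tcp_rot: [0.019, 0.951, -0.178, 0.252]
force: [1.2, 1.1, -0.2]
gripper_width: 0.0643
gripper_force: 0.0
time: 13.4
tcp_pos: [0.448, -0.2964, 0.2952]
tcp_rot: [-0.007, 0.981, -0.19, 0.026]
force: [-0.6, -0.5, -0.5]
gripper_width: 0.0643
gripper_force: 0.0
time: 13.6
tcp_pos: [0.4464, -0.297, 0.2972]
tcp_rot: [-0.005, 0.981, -0.192, 0.027]
force: [-0.5, 0.1, -0.3]
gripper_width: 0.0641
gripper_force: 0.0
[-0.69  0.05  1.8   0.04  1.25  1.26]
[-0.253, -0.669, 0.098] [-0.0, -0.004, -0.044]
[-0.157, -0.697, 0.1] [-0.0, -0.004, -0.044]
[-0.058, -0.712, 0.1] [-0.0, -0.004, -0.044]
[0.042, -0.713, 0.099] [-0.0, -0.004, -0.044]
-- [0.47  0.418 0.2  ]
[0.0, 0.0, 0.576] [0.0, 0.0, 0.0]
-- [0.47  0.418 0.056]
```

```bash
python3 -m crank '[[[-0.253,-0.669,0.098],[0,-0.004,-0.044],0.5],[[-0.253,-0.669,0.098],[0,-0.004,-0.044],0.5],[[-0.253,-0.669,0.098],[0,-0.004,-0.044],0.5],[[-0.253,-0.669,0.098],[0,-0.004,-0.044],0.5],[[-0.253,-0.669,0.098],[0,-0.004,-0.044],0.5]]'
python3 -m crank '[[[-0.157,-0.697,0.1],[0,-0.004,-0.044],0.5],[[-0.157,-0.697,0.1],[0,-0.004,-0.044],0.5],[[-0.157,-0.697,0.1],[0,-0.004,-0.044],0.5],[[-0.157,-0.697,0.1],[0,-0.004,-0.044],0.5],[[-0.157,-0.697,0.1],[0,-0.004,-0.044],0.5]]'
python3 -m crank '[[[-0.058,-0.712,0.1],[0,-0.004,-0.044],0.5],[[-0.058,-0.712,0.1],[0,-0.004,-0.044],0.5],[[-0.058,-0.712,0.1],[0,-0.004,-0.044],0.5],[[-0.058,-0.712,0.1],[0,-0.004,-0.044],0.5],[[-0.058,-0.712,0.1],[0,-0.004,-0.044],0.5]]'
python3 -m crank '[[[0.042,-0.713,0.099],[0,-0.004,-0.044],0.6],[[0.042,-0.713,0.099],[0,-0.004,-0.044],0.6],[[0.042,-0.713,0.099],[0,-0.004,-0.044],0.6],[[0.042,-0.713,0.099],[0,-0.004,-0.044],0.6],[[0.042,-0.713,0.099],[0,-0.004,-0.044],0.6]]'
python3 -m crank '[[[0,0,0],[0,0,0],0.6],[[0,0,0],[0,0,0],0.6]]'
python3 - <<'E'
from cup import *
o=ctrl.get_obs();print(o["joints"].round(2),o["tcp_pos"])
plan([([.4695,.4175,.20],D(.166)),([.4695,.4175,.056],None)],maxs=.22)
E
```

```text
time: 14.1
tcp_pos: [0.4517, -0.1156, 0.2727]
tcp_rot: [-0.004, 0.992, -0.121, 0.021]
force: [-0.4, -0.4, 0.5]
gripper_width: 0.0638
gripper_force: 0.0
time: 14.6
tcp_pos: [0.4584, 0.0615, 0.2486]
tcp_rot: [-0.003, 0.998, -0.053, 0.015]
force: [0.2, -0.4, 0.4]
gripper_width: 0.064
gripper_force: 0.0
time: 15.1
tcp_pos: [0.4654, 0.2394, 0.2245]
tcp_rot: [-0.002, 1.0, 0.016, 0.01]
force: [0.4, -0.4, -0.4]
gripper_width: 0.0644
gripper_force: 0.0
time: 15.6
tcp_pos: [0.4718, 0.4177, 0.2004]
tcp_rot: [-0.001, 0.996, 0.084, 0.004]
force: [0.0, -1.0, -0.3]
gripper_width: 0.0682
gripper_force: 0.0
time: 15.8
tcp_pos: [0.4717, 0.4142, 0.2009]
tcp_rot: [-0.0, 0.997, 0.083, 0.003]
force: [-0.0, 0.1, 0.5]
gripper_width: 0.0681
gripper_force: 0.0
[ 0.65  0.34  1.66 -0.    1.14  2.06] [0.47167237 0.41417238 0.20093444]
[-0.006, -0.015, 0.004] [-0.0, -0.002, -0.0]
-- [0.47  0.418 0.2  ]
[0.0, 0.0, 0.576] [0.0, 0.0, 0.0]
-- [0.47  0.418 0.056]
```

```bash
python3 -m crank '[[[-0.006,-0.015,0.15],[0,-0.002,0],0.6],[[-0.006,-0.015,0.3],[0,-0.002,0],0.6],[[-0.006,-0.015,0.45],[0,-0.002,0],0.6],[[-0.006,-0.015,0.58],[0,-0.002,0],0.6],[[-0.006,-0.015,0.58],[0,-0.002,0],0.6]]'
python3 -m crank '[[[0,0,0],[0,0,0],-0.1],[[0,0,0],[0,0,0],-0.1],[[0,0,0],[0,0,0],-0.1]]'
python3 - <<'E'
from cup import *
plan([([.4695,.4175,.056],D(.166))])
E
```

```text
time: 16.3
tcp_pos: [0.4664, 0.4152, 0.0508]
tcp_rot: [0.003, 0.997, 0.083, -0.005]
force: [-1.3, -0.5, -0.8]
gripper_width: 0.0685
gripper_force: 0.0
time: 16.6
tcp_pos: [0.4717, 0.4214, 0.0587]
tcp_rot: [-0.002, 0.997, 0.083, 0.002]
force: [-1.1, 0.1, -0.1]
gripper_width: 0.0386
gripper_force: 0.0
[-0.011, 0.014, 0.011] [-0.001, -0.002, 0.0]
-- [0.47  0.418 0.056]
```

```bash
python3 -m crank '[[[0,0,0],[0,0,0],-0.1],[[0,0,0],[0,0,0],-0.1],[[0,0,0],[0,0,0],-0.1]]'
python3 - <<'E'
from cup import *
plan([([.4695,.4175,.056],D(.166))])
E
```

```text
time: 16.9
tcp_pos: [0.4699, 0.4206, 0.0563]
tcp_rot: [-0.001, 0.996, 0.084, 0.001]
force: [-0.4, -0.6, 0.1]
gripper_width: 0.0387
gripper_force: 0.0
[-0.004, 0.012, 0.001] [-0.001, -0.0, 0.001]
-- [0.47  0.418 0.056]
```

```bash
python3 -m crank '[[[0,0.012,0],[0,0,0],-0.1],[[0,0.012,0],[0,0,0],-0.1],[[0,0.012,0],[0,0,0],-0.1]]'
python3 -m crank '[[[0,0.012,0],[0,0,0],-1],[[0,0.012,0],[0,0,0],-1],[[0,0.012,0],[0,0,0],-1],[[0,0.012,0],[0,0,0],-1]]' 80
```

```text
time: 17.2
tcp_pos: [0.4701, 0.4171, 0.0555]
tcp_rot: [-0.001, 0.997, 0.084, -0.0]
force: [0.7, -0.0, -0.4]
gripper_width: 0.0388
gripper_force: 0.0
time: 17.6
tcp_pos: [0.471, 0.4146, 0.0559]
tcp_rot: [-0.001, 0.997, 0.084, 0.0]
force: [0.5, 0.7, 1.8]
gripper_width: 0.0282
gripper_force: 80.3
```

```bash
python3 -m crank '[[[0,0,-0.15],[0,0,0],-1],[[0,0,-0.3],[0,0,0],-1],[[0,0,-0.45],[0,0,0],-1],[[0,0,-0.56],[0,0,0],-1],[[0,0,-0.56],[0,0,0],-1]]'
python3 -m crank '[[[0,0,0],[0,0,0],-1],[[0,0,0],[0,0,0],-1]]'
python3 - <<'E'
from cup import *
o=ctrl.get_obs();print(o["tcp_pos"],o["gripper_width"],o["force"])
plan([([.598,.106,.19],D(.058)),([.598,.106,.10],None)],maxs=.19)
E
```

```text
time: 18.1
tcp_pos: [0.4731, 0.4158, 0.2001]
tcp_rot: [-0.003, 0.996, 0.084, 0.004]
force: [0.3, 0.6, -1.9]
gripper_width: 0.0284
gripper_force: 80.0
time: 18.3
tcp_pos: [0.4688, 0.4126, 0.1922]
tcp_rot: [0.001, 0.996, 0.084, -0.002]
force: [0.2, 1.4, -4.0]
gripper_width: 0.0286
gripper_force: 79.9
[0.46878627 0.41264091 0.19224854] 0.0286235070783573 [ 0.23476083  1.37607997 -4.02159116]
[0.153, 0.648, 0.005] [0.0, 0.001, 0.017]
[0.188, 0.638, 0.005] [0.0, 0.001, 0.017]
-- [0.598 0.106 0.19 ]
[0.0, 0.0, 0.36] [0.0, 0.0, 0.0]
-- [0.598 0.106 0.1  ]
```

```bash
python3 -m crank '[[[0.153,0.648,0.005],[0,0.0,0.017],-1],[[0.153,0.648,0.005],[0,0.0,0.017],-1],[[0.153,0.648,0.005],[0,0.0,0.017],-1],[[0.153,0.648,0.005],[0,0.0,0.017],-1],[[0.153,0.648,0.005],[0,0.0,0.017],-1]]'
python3 -m crank '[[[0.188,0.638,0.005],[0,0.0,0.017],-1],[[0.188,0.638,0.005],[0,0.0,0.017],-1],[[0.188,0.638,0.005],[0,0.0,0.017],-1],[[0.188,0.638,0.005],[0,0.0,0.017],-1],[[0.188,0.638,0.005],[0,0.0,0.017],-1]]'
python3 -m crank '[[[0,0,0],[0,0,0],-1],[[0,0,0],[0,0,0],-1],[[0,0,0],[0,0,0],-1]]'
python3 - <<'E'
from cup import *
o=ctrl.get_obs();print(o["tcp_pos"],o["gripper_width"],o["force"])
plan([([.598,.106,.10],D(.058))],maxs=.19)
E
```

```text
time: 18.8
tcp_pos: [0.5348, 0.2576, 0.1914]
tcp_rot: [0.0, 0.998, 0.055, -0.002]
force: [-0.1, -0.0, -3.3]
gripper_width: 0.0283
gripper_force: 80.4
time: 19.3
tcp_pos: [0.6002, 0.1064, 0.1912]
tcp_rot: [-0.001, 1.0, 0.029, -0.001]
force: [0.4, 1.3, -2.4]
gripper_width: 0.0287
gripper_force: 80.8
time: 19.6
tcp_pos: [0.5994, 0.1095, 0.1924]
tcp_rot: [-0.001, 1.0, 0.031, -0.0]
force: [0.5, -0.6, -2.1]
gripper_width: 0.0281
gripper_force: 80.8
[0.5994214  0.10953862 0.1924314 ] 0.02807675345298072 [ 0.51450794 -0.57471596 -2.09538944]
[-0.006, 0.014, 0.37] [-0.001, 0.0, 0.002]
-- [0.598 0.106 0.1  ]
```

```bash
python3 -m crank '[[[-0.006,0.014,0.15],[-0.001,0,0.002],-1],[[-0.006,0.014,0.28],[-0.001,0,0.002],-1],[[-0.006,0.014,0.34],[-0.001,0,0.002],-1],[[-0.006,0.014,0.34],[-0.001,0,0.002],-1],[[-0.006,0.014,0.34],[-0.001,0,0.002],-1]]'
python3 - <<'E'
from cup import *
from h import *
c=np.array([.585,-.012]);a=.058;R2=np.array([[np.cos(a),np.sin(a)],[-np.sin(a),np.cos(a)]])
for n in("top","scene"):
    f=ctrl.grab_frame(n);P=cloud(f);hsv=cv2.cvtColor(f["image"],cv2.COLOR_RGB2HSV).astype(int)
    J=(P[...,:2]-c)@R2.T;z=P[...,2]
    m=(z>.078)&(z<.096)&(abs(J[...,0])<.14)&(J[...,1]>.08)&(J[...,1]<.16)&(hsv[...,1]<60)&(hsv[...,2]>90)
    q=J[m];zz=z[m];print(n,len(q),q.min(0).round(4),q.max(0).round(4),"z slope",np.polyfit(q[:,0],zz,1).round(4))
    g=(hsv[...,0]>45)&(hsv[...,0]<75)&(hsv[...,1]>100)&(z>.036)&(z<.055);print(" green",J[g].min(0).round(3),J[g].max(0).round(3))
    if n=="scene": cv2.imwrite("pics/s1.png",cv2.resize(f["image"][150:350,230:450],None,fx=2.7,fy=2.7)[:,:,::-1])
print(ctrl.get_obs()["tcp_pos"])
E
```

```text
time: 20.1
tcp_pos: [0.5996, 0.1049, 0.1086]
tcp_rot: [0.001, 1.0, 0.028, 0.001]
force: [0.8, -0.4, -2.5]
gripper_width: 0.0284
gripper_force: 80.7Traceback (most recent call last):
  File "<stdin>", line 8, in <module>
    return umr_minimum(a, axis, None, out, keepdims, initial, where)
ValueError: zero-size array to reduction operation minimum which has no identity
```

```bash
cat > sw.py <<'E'
from cup import *
from h import *
c=np.array([.585,-.012]);a=.058;R2=np.array([[np.cos(a),np.sin(a)],[-np.sin(a),np.cos(a)]])
def W(x,y): return c+np.array([x,y])@R2
E
python3 - <<'E'
from sw import *
f=ctrl.grab_frame("scene");P=cloud(f);hsv=cv2.cvtColor(f["image"],cv2.COLOR_RGB2HSV).astype(int)
J=(P[...,:2]-c)@R2.T;z=P[...,2]
g=(hsv[...,0]>45)&(hsv[...,0]<75)&(hsv[...,1]>100)&(z>.036)&(z<.055);print(" green",J[g].min(0).round(3),J[g].max(0).round(3))
cv2.imwrite("pics/s1.png",cv2.resize(f["image"][150:350,230:450],None,fx=2.7,fy=2.7)[:,:,::-1])
m=(z>.078)&(z<.096)&(abs(J[...,0])<.14)&(J[...,1]>.08)&(J[...,1]<.16)&(hsv[...,1]<80)&(hsv[...,2]>80)
q=J[m];zz=z[m];print(len(q))
if len(q): print(q.min(0).round(4),q.max(0).round(4),"z slope",np.polyfit(q[:,0],zz,1).round(4))
E
```

```text
green [-0.011 -0.093] [0.081 0.094]
491
[-0.0573  0.0907] [0.1386 0.1325] z slope [-0.0018  0.0866]
```

View pics/s1.png

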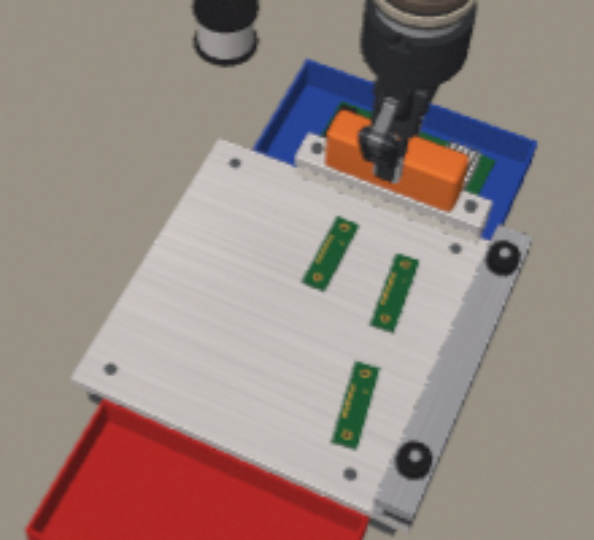

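The scraper is held level behind the offcuts (strip from crop (300,150) to (490,215)), all three within its length and clear of the bar. I lower it to light contact.

```bash
python3 -m crank '[[[0,0,0.044],[0,0,0],-1],[[0,0,0.044],[0,0,0],-1],[[0,0,0.044],[0,0,0],-1],[[0,0,0.044],[0,0,0],-1]]'
python3 -m crank '[[[0,0,0.008],[0,0,0],-1],[[0,0,0.008],[0,0,0],-1],[[0,0,0.008],[0,0,0],-1]]'
python3 -m crank '[[[0,0,0.008],[0,0,0],-1],[[0,0,0.008],[0,0,0],-1],[[0,0,0.008],[0,0,0],-1]]'
python3 -m crank '[[[0,0,0.004],[0,0,0],-1],[[0,0,0.004],[0,0,0],-1],[[0,0,0.004],[0,0,0],-1]]'
```

```text
time: 20.6
tcp_pos: [0.599, 0.1042, 0.0969]
tcp_rot: [0.001, 1.0, 0.027, 0.0]
force: [-0.1, 0.2, -3.1]
gripper_width: 0.0285
gripper_force: 80.8
time: 20.9
tcp_pos: [0.5989, 0.1042, 0.0947]
tcp_rot: [0.001, 1.0, 0.027, 0.0]
force: [-0.2, 0.7, -2.9]
gripper_width: 0.0285
gripper_force: 80.8
time: 21.2
tcp_pos: [0.5988, 0.1042, 0.0926]
tcp_rot: [0.001, 1.0, 0.027, -0.0]
force: [0.1, 0.6, -3.4]
gripper_width: 0.0287
gripper_force: 80.8
time: 21.5
tcp_pos: [0.5992, 0.1043, 0.092]
tcp_rot: [0.001, 1.0, 0.027, 0.0]
force: [-0.4, 0.1, -2.7]
gripper_width: 0.0287
gripper_force: 80.9
```

```bash
python3 -m crank '[[[0,0,0.004],[0,0,0],-1],[[0,0,0.004],[0,0,0],-1],[[0,0,0.004],[0,0,0],-1]]'
python3 - <<'E'
from sw import *
plan([([*W(.020,-.168),ctrl.get_obs()["tcp_pos"][2]+.0005],D(.058))],maxs=.06)
E
```

```text
time: 21.8
tcp_pos: [0.5992, 0.1043, 0.0919]
tcp_rot: [0.001, 1.0, 0.027, 0.0]
force: [-3.4, 0.7, 5.2]
gripper_width: 0.0285
gripper_force: 81.9
[0.0, 0.227, 0.0] [0.0, -0.0, -0.0]
[-0.0, 0.227, -0.0] [0.0, -0.0, -0.0]
[-0.0, 0.227, -0.0] [0.0, -0.0, -0.0]
[-0.0, 0.227, -0.0] [0.0, -0.0, -0.0]
[-0.001, 0.227, -0.0] [0.0, -0.0, -0.0]
-- [ 0.615 -0.179  0.092]
```

```bash
S='' ; python3 -m crank '[[[0,0.045,-0.002],[0,0,0],-1],[[0,0.09,-0.002],[0,0,0],-1],[[0,0.135,-0.002],[0,0,0],-1],[[0,0.18,-0.002],[0,0,0],-1],[[0,0.227,-0.002],[0,0,0],-1]]'
python3 -m crank '[[[0,0.045,0],[0,0,0],-1],[[0,0.09,0],[0,0,0],-1],[[0,0.135,0],[0,0,0],-1],[[0,0.18,0],[0,0,0],-1],[[0,0.227,0],[0,0,0],-1]]'
python3 -m crank '[[[0,0.045,0],[0,0,0],-1],[[0,0.09,0],[0,0,0],-1],[[0,0.135,0],[0,0,0],-1],[[0,0.18,0],[0,0,0],-1],[[0,0.227,0],[0,0,0],-1]]'
python3 - <<'E'
from sw import *
f=ctrl.grab_frame("scene");P=cloud(f);hsv=cv2.cvtColor(f["image"],cv2.COLOR_RGB2HSV).astype(int)
J=(P[...,:2]-c)@R2.T;z=P[...,2]
g=(hsv[...,0]>45)&(hsv[...,0]<75)&(hsv[...,1]>100)&(abs(J[...,0])<.16)&(J[...,1]<.12)&(J[...,1]>-.3)
k,l,st,_=cv2.connectedComponentsWithStats(g.astype(np.uint8))
for i in range(1,k):
    if st[i,4]>20: print(st[i,4],J[l==i].mean(0).round(3),J[l==i].min(0).round(3),J[l==i].max(0).round(3),z[l==i].mean().round(3))
o=ctrl.get_obs();print(((o["tcp_pos"][:2]-c)@R2.T).round(4))
E
```

```text
time: 22.3
tcp_pos: [0.6027, 0.0468, 0.0919]
tcp_rot: [0.001, 1.0, 0.027, 0.001]
force: [0.8, 3.7, 4.8]
gripper_width: 0.0284
gripper_force: 81.8
time: 22.8
tcp_pos: [0.6053, -0.0098, 0.0919]
tcp_rot: [0.001, 1.0, 0.027, 0.0]
force: [-0.0, 4.5, 5.4]
gripper_width: 0.0286
gripper_force: 81.9
time: 23.3
tcp_pos: [0.6081, -0.0665, 0.0919]
tcp_rot: [0.001, 1.0, 0.027, 0.0]
force: [-0.1, 3.8, 5.5]
gripper_width: 0.0281
gripper_force: 82.1
222 [-0.003 -0.099] [-0.013 -0.133] [ 0.006 -0.063] 0.043
495 [ 0.07  -0.118] [ 0.034 -0.154] [ 0.123 -0.064] 0.043
[ 0.02   -0.0579]
```

```bash
cat > gm.py <<'E'
from sw import *
f=ctrl.grab_frame("scene");P=cloud(f);hsv=cv2.cvtColor(f["image"],cv2.COLOR_RGB2HSV).astype(int)
J=(P[...,:2]-c)@R2.T;z=P[...,2]
g=(hsv[...,0]>45)&(hsv[...,0]<75)&(hsv[...,1]>100)&(abs(J[...,0])<.16)&(J[...,1]<.12)&(J[...,1]>-.3)
G=np.full((36,36),' ')
for (x,y),h in zip(J[g],z[g]):
    i=int((-.02-y)/.007);j=int((x+.12)/.007)
    if 0<=i<36 and 0<=j<36: G[i,j]='#' if .035<h<.05 else ('^' if h>.05 else 'v')
for i,r in enumerate(G): print("%+.3f|"%(-.02-.007*i-.0035)+''.join(r))
print("x from -.12 step .007",z[g].min(),z[g].max())
E
python3 gm.py
```

```text
-0.024|                                    
-0.030|                        ^           
-0.038|                                    
-0.045|                                    
-0.052|                                    
-0.059|                                    
-0.066|               ###     ###          
-0.073|               ###     ###          
-0.080|               ###     ###          
-0.087|               ###     ###          
-0.094|                ##    ####          
-0.101|               ###     ###          
-0.108|               ###     ###          
-0.115|               ###    ######        
-0.122|               ###    #######       
-0.129|               ###   ###########    
-0.136|               ###   #### ######### 
-0.143|                            ####### 
-0.149|                               ###  
-0.157|                                 #  
-0.164|                                    
-0.170|                                    
-0.177|                                    
-0.184|                                    
-0.192|                                    
-0.199|                                    
-0.205|                                    
-0.212|                                    
-0.220|                                    
-0.227|                                    
-0.233|                                    
-0.240|                                    
-0.247|                                    
-0.255|                                    
-0.262|                                    
-0.269|                                    
x from -.12 step .007 0.03566646519111956 0.33212305790578356
```

```bash
python3 - <<'E'
from sw import *
f=ctrl.grab_frame("scene");np.savez("s2.npz",**f)
cv2.imwrite("pics/s2.png",cv2.resize(f["image"][250:370,290:450],None,fx=5,fy=5,interpolation=cv2.INTER_CUBIC)[:,:,::-1])
for x,y in((.11,-.13),(.107,-.135)):print(x,y,(proj(f,[*W(x,y),.04])[0]-[290,250])*5)
E
```

```text
0.11 -0.13 [381.75592321 442.82592575]
0.107 -0.135 [369.68547208 450.59146905]
```

View pics/s2.png

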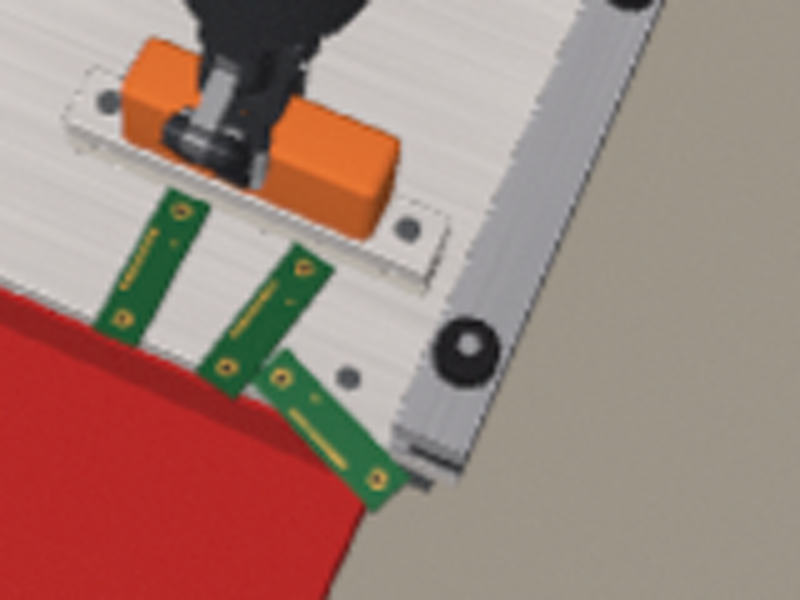

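The last picture shows offcut0 turned diagonal, its right end at the bar's end (390,490), over the tray's corner. Pushing on could drop it outside the tray, so I nudge it in -x with the blade's end first.

```bash
python3 - <<'E'
from sw import *
f=dict(np.load("s2.npz"))
for p in((275,352),(255,388),(410,478),(375,510)): print(((atz(f,[[290+p[0]/5,250+p[1]/5]],.044)[0,:2]-c)@R2.T).round(4))
z=ctrl.get_obs()["tcp_pos"][2]
plan([([*W(.020,-.058),.165],D(.058)),([*W(.225,-.151),.165],None),([*W(.225,-.151),.0935],None),([*W(.165,-.151),.0935],None)],maxs=.12)
E
```

```text
[ 0.0576 -0.1148]
[ 0.0567 -0.1322]
[ 0.1256 -0.1402]
[ 0.1184 -0.1579]
[0.0, 0.003, -0.293] [0.002, -0.0, -0.001]
-- [ 0.608 -0.069  0.165]
[0.41, 0.186, 0.0] [0.0, 0.0, 0.0]
[0.41, 0.186, 0.0] [0.0, 0.0, 0.0]
-- [ 0.818 -0.15   0.165]
[0.0, 0.0, 0.286] [0.0, 0.0, 0.0]
-- [ 0.818 -0.15   0.094]
[-0.24, -0.0, 0.0] [0.0, 0.0, 0.0]
-- [ 0.758 -0.153  0.094]
```

```bash
python3 -m crank '[[[0,0,-0.06],[0,0,0],-1],[[0,0,-0.13],[0,0,0],-1],[[0,0,-0.22],[0,0,0],-1],[[0,0,-0.293],[0,0,0],-1],[[0,0,-0.293],[0,0,0],-1]]'
python3 -m crank '[[[0.1,0.045,0],[0,0,0],-1],[[0.2,0.09,0],[0,0,0],-1],[[0.3,0.136,0],[0,0,0],-1],[[0.41,0.186,0],[0,0,0],-1],[[0.41,0.186,0],[0,0,0],-1]]'
python3 -m crank '[[[0.1,0.045,0],[0,0,0],-1],[[0.2,0.09,0],[0,0,0],-1],[[0.3,0.136,0],[0,0,0],-1],[[0.41,0.186,0],[0,0,0],-1],[[0.41,0.186,0],[0,0,0],-1]]'
python3 -m crank '[[[0,0,0],[0,0,0],-1],[[0,0,0],[0,0,0],-1]]'
python3 gm.py | head -24
python3 - <<'E'
from sw import *
o=ctrl.get_obs();print(o["tcp_pos"],((o["tcp_pos"][:2]-c)@R2.T).round(4),o["joints"].round(2))
plan([([*W(.225,-.151),.0935],D(.058)),([*W(.165,-.151),.0935],None)],maxs=.12)
E
```

```text
time: 23.95
tcp_pos: [0.6095, -0.0657, 0.1674]
tcp_rot: [0.002, 1.0, 0.027, 0.002]
force: [1.4, -0.3, -2.5]
gripper_width: 0.0282
gripper_force: 80.9
time: 24.45
tcp_pos: [0.7149, -0.1079, 0.1625]
tcp_rot: [0.001, 1.0, 0.027, 0.0]
force: [-1.1, 0.6, -2.0]
gripper_width: 0.0285
gripper_force: 80.9
time: 24.95
tcp_pos: [0.8186, -0.1484, 0.161]
tcp_rot: [0.001, 1.0, 0.027, -0.001]
force: [-0.9, 0.1, -3.3]
gripper_width: 0.0285
gripper_force: 80.8
time: 25.15
tcp_pos: [0.816, -0.1465, 0.1633]
tcp_rot: [0.0, 1.0, 0.027, -0.002]
force: [0.4, 0.3, -2.4]
gripper_width: 0.0281
gripper_force: 80.8
-0.024|                                    
-0.030|                                    
-0.038|                                    
-0.045|                                    
-0.052|                                    
-0.059|                                    
-0.066|               ###      #           
-0.073|               ###     ###          
-0.080|               ###     ###          
-0.087|               ###     ###          
-0.094|               ###    ####          
-0.101|               ###     ###          
-0.108|                ##     ##           
-0.115|               ###    ######        
-0.122|               ###    ########      
-0.129|               ###   ###########    
-0.136|               ###   #### ######### 
-0.143|                            ####### 
-0.149|                              ##### 
-0.157|                                 #  
-0.164|                                    
-0.170|                                    
-0.177|                                    
-0.184|                                    
[ 0.81637844 -0.14654343  0.16413148] [ 0.2232 -0.1477] [-0.23  0.76  1.09 -0.    1.3   1.29]
[0.008, 0.013, 0.283] [0.0, 0.001, -0.001]
-- [ 0.818 -0.15   0.094]
[-0.24, -0.0, 0.0] [0.0, 0.0, 0.0]
-- [ 0.758 -0.153  0.094]
```

```bash
python3 -m crank '[[[0.004,0.013,0.1],[0,0,0],-1],[[0.004,0.013,0.2],[0,0,0],-1],[[0.004,0.013,0.284],[0,0,0],-1],[[0.004,0.013,0.284],[0,0,0],-1],[[0.004,0.013,0.284],[0,0,0],-1]]'
python3 -m crank '[[[-0.03,0,0],[0,0,0],-1],[[-0.06,0,0],[0,0,0],-1],[[-0.09,0,0],[0,0,0],-1],[[-0.12,0,0],[0,0,0],-1],[[-0.12,0,0],[0,0,0],-1]]'
python3 gm.py | head -30
```

```text
time: 25.7
tcp_pos: [0.8183, -0.1502, 0.0933]
tcp_rot: [0.001, 1.0, 0.027, -0.001]
force: [0.1, 1.1, -2.6]
gripper_width: 0.0286
gripper_force: 80.7
time: 26.2
tcp_pos: [0.7879, -0.1526, 0.0946]
tcp_rot: [0.001, 1.0, 0.027, -0.0]
force: [0.2, -0.7, -3.5]
gripper_width: 0.0282
gripper_force: 80.8
-0.024|                                    
-0.030|                                    
-0.038|                                    
-0.045|                                    
-0.052|                                    
-0.059|                                    
-0.066|               ###     ##           
-0.073|               ###     ###          
-0.080|               ###     ###          
-0.087|               ###     ###          
-0.094|               ###    ####          
-0.101|                ##     ###          
-0.108|               ###    ####          
-0.115|               ###    ######        
-0.122|               ###    #######       
-0.129|               ###   ###########    
-0.136|               ###   #### ########  
-0.143|                            #####   
-0.149|                               ###  
-0.157|                                    
-0.164|                                    
-0.170|                                    
-0.177|                                    
-0.184|                                    
-0.192|                                    
-0.199|                                    
-0.205|                                    
-0.212|                                    
-0.220|                                    
-0.227|
```

```bash
python3 -m crank '[[[0,0,0.007],[0,0,0],-1],[[-0.03,0,0.007],[0,0,0],-1],[[-0.06,0,0.007],[0,0,0],-1],[[-0.06,0,0.007],[0,0,0],-1]]'
python3 gm.py | sed -n 6,24p
python3 -m crank '[[[-0.03,0,0],[0,0,0],-1],[[-0.06,0,0],[0,0,0],-1],[[-0.06,0,0],[0,0,0],-1]]'
python3 gm.py | sed -n 6,36p
```

```text
time: 26.65
tcp_pos: [0.7726, -0.1531, 0.0918]
tcp_rot: [0.001, 1.0, 0.027, -0.001]
force: [1.0, 0.6, -3.2]
gripper_width: 0.0286
gripper_force: 80.9
-0.059|                                    
-0.066|               ###     ##           
-0.073|               ###     ###          
-0.080|               ###     ###          
-0.087|               ###     ###          
-0.094|                ##    ####          
-0.101|               ###     ###          
-0.108|               ###    ####          
-0.115|               ###    ###           
-0.122|               ###    ###           
-0.129|               ###   ##########     
-0.136|               ###   ##########     
-0.143|                        #######     
-0.149|                        #######     
-0.157|                                    
-0.164|                                    
-0.170|                                    
-0.177|                                    
-0.184|                                    
time: 27.0
tcp_pos: [0.7583, -0.1542, 0.0929]
tcp_rot: [0.001, 1.0, 0.027, -0.0]
force: [-0.6, -0.8, -2.0]
gripper
[... 662 characters left out ...]
                                
-0.164|                                    
-0.170|                                    
-0.177|                                    
-0.184|                                    
-0.192|                                    
-0.199|                                    
-0.205|                                    
-0.212|                                    
-0.220|                                    
-0.227|                                    
-0.233|                                    
-0.240|                                    
-0.247|                                    
-0.255|                                    
-0.262|                                    
-0.269|
```

```bash
python3 -m crank '[[[0.05,0,0],[0,0,0],-1],[[0.1,0,0],[0,0,0],-1],[[0.1,0,-0.1],[0,0,0],-1],[[0.1,0,-0.29],[0,0,0],-1],[[0.1,0,-0.29],[0,0,0],-1]]'
python3 - <<'E'
from sw import *
plan([([*W(.020,-.045),.165],D(.058)),([*W(.020,-.045),.1],None)],maxs=.12)
E
```

```text
time: 27.55
tcp_pos: [0.7895, -0.1536, 0.1742]
tcp_rot: [0.003, 1.0, 0.027, 0.008]
force: [1.4, 0.3, -0.0]
gripper_width: 0.0285
gripper_force: 81.1
[-0.353, -0.215, 0.012] [0.001, -0.002, -0.001]
[-0.352, -0.216, 0.015] [0.001, -0.002, -0.001]
-- [ 0.608 -0.056  0.165]
[0.0, 0.0, 0.26] [0.0, 0.0, 0.0]
-- [ 0.608 -0.056  0.1  ]
```

```bash
python3 -m crank '[[[-0.1,-0.06,0],[0,0,0],-1],[[-0.2,-0.12,0],[0,0,0],-1],[[-0.3,-0.18,0],[0,0,0],-1],[[-0.353,-0.216,0],[0,0,0],-1],[[-0.353,-0.216,0],[0,0,0],-1]]'
python3 -m crank '[[[-0.1,-0.06,0],[0,0,0],-1],[[-0.2,-0.12,0],[0,0,0],-1],[[-0.3,-0.18,0],[0,0,0],-1],[[-0.353,-0.216,0],[0,0,0],-1],[[-0.353,-0.216,0],[0,0,0],-1]]'
python3 -m crank '[[[0,0,0],[0,0,0],-1],[[0,0,0],[0,0,0],-1]]'
python3 gm.py | sed -n 6,20p
python3 - <<'E'
from sw import *
o=ctrl.get_obs();print(((o["tcp_pos"][:2]-c)@R2.T).round(4),o["tcp_pos"][2])
plan([([*W(.020,-.046),.0925],D(.058))],maxs=.12)
E
```

```text
time: 28.05
tcp_pos: [0.6906, -0.1018, 0.1639]
tcp_rot: [0.0, 1.0, 0.028, -0.001]
force: [1.0, -0.2, -2.8]
gripper_width: 0.0284
gripper_force: 80.8
time: 28.55
tcp_pos: [0.6007, -0.0534, 0.1643]
tcp_rot: [0.001, 1.0, 0.028, -0.001]
force: [0.4, 0.3, -3.3]
gripper_width: 0.0285
gripper_force: 80.8
time: 28.75
tcp_pos: [0.6038, -0.055, 0.1651]
tcp_rot: [0.001, 1.0, 0.027, 0.001]
force: [0.1, -0.5, -2.0]
gripper_width: 0.0282
gripper_force: 80.8
-0.059|                                    
-0.066|               ###      ##          
-0.073|               ###      ####        
-0.080|               ###      ####        
-0.087|               ###      ###         
-0.094|                ##     ###          
-0.101|               ###     ###          
-0.108|               ###    ####          
-0.115|               ###   ####           
-0.122|               ###   ####           
-0.129|               ###  ########        
-0.136|               ###   ############   
-0.143|                       ##########   
-0.149|                       ##########   
-0.157|                               ##   
[ 0.016  -0.0439] 0.16492450742279108
[0.015, 0.007, 0.29] [0.001, -0.001, -0.001]
-- [ 0.608 -0.057  0.092]
```

```bash
python3 - <<'E'
from sw import *
f=ctrl.grab_frame("scene");P=cloud(f);hsv=cv2.cvtColor(f["image"],cv2.COLOR_RGB2HSV).astype(int)
J=(P[...,:2]-c)@R2.T;z=P[...,2]
g=(hsv[...,0]>45)&(hsv[...,0]<75)&(hsv[...,1]>100)&(abs(J[...,0])<.16)&(J[...,1]<-.05)&(J[...,1]>-.3)
for y0 in np.arange(-.06,-.17,-.008):
    print("%.3f"%(y0-.004),*["%3d"%(1000*np.median(z[m])) if (m:=g&(abs(J[...,1]-y0+.004)<.004)&(abs(J[...,0]-x0)<.004)).any() else " ..." for x0 in np.arange(.02,.13,.008)])
E
```

```text
-0.064  ...  ...  ...  ...  ...  ...  ...  ...  ...  ...  ...  ...  ...  ...
-0.072  ...  ...  ...  ...  43  44  40  ...  ...  ...  ...  ...  ...  ...
-0.080  ...  ...  ...  ...  42  42  42  ...  ...  ...  ...  ...  ...  ...
-0.088  ...  ...  ...  ...  44  43  41  ...  ...  ...  ...  ...  ...  ...
-0.096  ...  ...  ...  43  43  42  ...  ...  ...  ...  ...  ...  ...  ...
-0.104  ...  ...  ...  44  43  44  ...  ...  ...  ...  ...  ...  ...  ...
-0.112  ...  ...  41  44  43  ...  ...  ...  ...  ...  ...  ...  ...  ...
-0.120  ...  40  43  43  43  ...  ...  ...  ...  ...  ...  ...  ...  ...
-0.128  ...  44  40  45  47  46  43  41  ...  ...  ...  ...  ...  ...
-0.136  ...  ...  45  47  46  44  43  42  42  40  39  38  ...  ...
-0.144  ...  ...  ...  47  46  43  43  42  41  40  38  36  ...  ...
-0.152  ...  ...  ...  49  45  43  43  41  39  39  38  38  ...  ...
-0.160  ...  ...  ...  ...  ...  ...  ...  ...  ...  ...  ...  ...  ...  ...
-0.168  ...  ...  ...  ...  ...  ...  ...  ...  ...  ...  ...  ...  ...  ...
```

Offcut0 now bridges between offcut1's front end and the tray's side rim (its right end at x=.113, z≈.036). I nudge it again with the blade's end, lower this time, just above the rim.

```bash
python3 -m crank '[[[0.1,0.052,0],[0,0,0],-1],[[0.2,0.104,0],[0,0,0],-1],[[0.3,0.156,0],[0,0,0],-1],[[0.41,0.214,0],[0,0,0],-1],[[0.41,0.214,0],[0,0,0],-1]]'
python3 -m crank '[[[0.1,0.052,0],[0,0,0],-1],[[0.2,0.104,0],[0,0,0],-1],[[0.3,0.156,0],[0,0,0],-1],[[0.41,0.214,0],[0,0,0],-1],[[0.41,0.214,0],[0,0,0],-1]]'
python3 -m crank '[[[0,0,0.1],[0,0,0],-1],[[0,0,0.2],[0,0,0],-1],[[0,0,0.26],[0,0,0],-1],[[0,0,0.26],[0,0,0],-1],[[0,0,0.26],[0,0,0],-1]]'
python3 -m crank '[[[0,0,0],[0,0,0],-1],[[0,0,0],[0,0,0],-1]]'
python3 - <<'E'
from sw import *
o=ctrl.get_obs();print(o["tcp_pos"],((o["tcp_pos"][:2]-c)@R2.T).round(4),o["joints"].round(2))
plan([([*W(.205,-.149),.0873],D(.058)),([*W(.165,-.149),.0873],None)],maxs=.12)
E
```

```text
time: 29.35
tcp_pos: [0.7114, -0.1047, 0.1645]
tcp_rot: [0.002, 1.0, 0.026, 0.002]
force: [-1.4, 0.2, -3.2]
gripper_width: 0.0283
gripper_force: 80.9
time: 29.85
tcp_pos: [0.8148, -0.1522, 0.1628]
tcp_rot: [0.002, 1.0, 0.026, 0.001]
force: [-0.3, -1.2, -3.4]
gripper_width: 0.0284
gripper_force: 80.8
time: 30.35
tcp_pos: [0.8122, -0.1498, 0.0996]
tcp_rot: [0.001, 1.0, 0.027, -0.0]
force: [0.0, 0.2, -2.8]
gripper_width: 0.0285
gripper_force: 80.8
time: 30.55
tcp_pos: [0.814, -0.1503, 0.1026]
tcp_rot: [0.001, 1.0, 0.027, 0.002]
force: [-0.1, 0.9, -3.0]
gripper_width: 0.0282
gripper_force: 80.8
[ 0.8140139  -0.15032609  0.10256682] [ 0.2206 -0.1514] [-0.23  0.81  1.14 -0.    1.2   1.28]
[-0.063, -0.009, 0.061] [0.001, -0.001, -0.001]
-- [ 0.798 -0.149  0.087]
[-0.16, -0.0, 0.0] [0.0, 0.0, 0.0]
-- [ 0.758 -0.151  0.087]
```

```bash
python3 -m crank '[[[0,-0.008,0.055],[0.001,-0.001,0],-1],[[0,-0.008,0.055],[0.001,-0.001,0],-1],[[0,-0.008,0.055],[0.001,-0.001,0],-1],[[0,-0.008,0.055],[0.001,-0.001,0],-1],[[0,-0.008,0.055],[0.001,-0.001,0],-1]]'
python3 -m crank '[[[-0.02,0,0],[0,0,0],-1],[[-0.04,0,0],[0,0,0],-1],[[-0.06,0,0],[0,0,0],-1],[[-0.06,0,0],[0,0,0],-1],[[-0.06,0,0],[0,0,0],-1]]'
```

```text
time: 31.05
tcp_pos: [0.8127, -0.1482, 0.0863]
tcp_rot: [-0.001, 1.0, 0.027, -0.001]
force: [0.0, 0.3, -2.6]
gripper_width: 0.0287
gripper_force: 80.8
time: 31.55
tcp_pos: [0.7974, -0.149, 0.0864]
tcp_rot: [-0.001, 1.0, 0.027, -0.001]
force: [-0.4, -0.6, -2.6]
gripper_width: 0.0284
gripper_force: 80.8
```

```bash
python3 -m crank '[[[-0.03,0,-0.003],[0,0,0],-1],[[-0.05,0,-0.003],[0,0,0],-1],[[-0.07,0,-0.003],[0,0,0],-1],[[-0.09,0,-0.003],[0,0,0],-1],[[-0.09,0,-0.003],[0,0,0],-1]]'
cat > zm.py <<'E'
from sw import *
f=ctrl.grab_frame("scene");P=cloud(f);hsv=cv2.cvtColor(f["image"],cv2.COLOR_RGB2HSV).astype(int)
J=(P[...,:2]-c)@R2.T;z=P[...,2]
g=(hsv[...,0]>45)&(hsv[...,0]<75)&(hsv[...,1]>100)&(abs(J[...,0])<.16)&(J[...,1]<-.05)&(J[...,1]>-.3)
print(g.sum())
for y0 in np.arange(-.06,-.26,-.01):
    print("%.3f"%(y0-.005),*["%2d"%(1000*np.median(z[m])) if (m:=g&(abs(J[...,1]-y0+.005)<.005)&(abs(J[...,0]-x0)<.005)).any() else ".." for x0 in np.arange(-.11,.13,.01)])
E
python3 zm.py; python3 -m crank '[[[-0.03,0,0],[0,0,0],-1],[[-0.06,0,0],[0,0,0],-1],[[-0.06,0,0],[0,0,0],-1]]'
python3 zm.py
```

```text
time: 32.05
tcp_pos: [0.7741, -0.1502, 0.0869]
tcp_rot: [-0.001, 1.0, 0.027, -0.002]
force: [-0.5, -0.5, -3.3]
gripper_width: 0.0285
gripper_force: 80.9
760
-0.065 .. .. .. .. .. .. .. .. .. .. 42 42 45 .. .. .. 43 41 .. .. .. .. .. ..
-0.075 .. .. .. .. .. .. .. .. .. .. 43 43 .. .. .. .. 43 43 44 .. .. .. .. ..
-0.085 .. .. .. .. .. .. .. .. .. .. 43 43 44 .. .. .. 43 43 44 .. .. .. .. ..
-0.095 .. .. .. .. .. .. .. .. .. .. 42 43 46 .. .. 39 42 44 .. .. .. .. .. ..
-0.105 .. .. .. .. .. .. .. .. .. .. 44 42 .. .. .. 43 43 42 .. .. .. .. .. ..
-0.115 .. .. .. .. .. .. .. .. .. .. 42 43 .. .. 42 42 43 .. .. .. .. .. .. ..
-0.125 .. .. .. .. .. .. .. .. .. .. 43 42 45 .. 43 43 43 .. .. .. .. .. .. ..
-0.135 .. .. .. .. .. .. .. .. .. .. 43 43 .. .. 44 43  4 .. .. .. .. .. .. ..
-0.145 .. .. .. .. .. .. .. .. .. .. .. .. .. ..  5  5  5  6  6  6  7  5 .. ..
-0.155 .. .. .. .. .. .. .. .. .. .. .. .. .. ..  6  5  5  6  5  6  5  5 .. ..
-0.165 .. .. .. .. .. .. .. .. .. .. .. .. .. .. .. .. .. ..  6  6  6  7 .. ..
-0.175 .. .. .. .. .. .. .. .. .. .. .. .. .. .. .. .. .. .. .. .. .. .. .
[... 1669 characters left out ...]
.. .. .. .. .. .. .. .. .. .. .. .. .. .. .. .. .. .. .. .. .. .. ..
-0.185 .. .. .. .. .. .. .. .. .. .. .. .. .. .. .. .. .. .. .. .. .. .. .. ..
-0.195 .. .. .. .. .. .. .. .. .. .. .. .. .. .. .. .. .. .. .. .. .. .. .. ..
-0.205 .. .. .. .. .. .. .. .. .. .. .. .. .. .. .. .. .. .. .. .. .. .. .. ..
-0.215 .. .. .. .. .. .. .. .. .. .. .. .. .. .. .. .. .. .. .. .. .. .. .. ..
-0.225 .. .. .. .. .. .. .. .. .. .. .. .. .. .. .. .. .. .. .. .. .. .. .. ..
-0.235 .. .. .. .. .. .. .. .. .. .. .. .. .. .. .. .. .. .. .. .. .. .. .. ..
-0.245 .. .. .. .. .. .. .. .. .. .. .. .. .. .. .. .. .. .. .. .. .. .. .. ..
-0.255 .. .. .. .. .. .. .. .. .. .. .. .. .. .. .. .. .. .. .. .. .. .. .. ..
```

Offcut0 now lies flat on the tray's floor. Next I return behind the other two.

```bash
python3 -m crank '[[[0.02,0,-0.08],[0,0,0],-1],[[0.02,0,-0.18],[0,0,0],-1],[[0.02,0,-0.31],[0,0,0],-1],[[0.02,0,-0.31],[0,0,0],-1]]'
python3 -m crank '[[[-0.1,-0.07,0],[0,0,0],-1],[[-0.2,-0.14,0],[0,0,0],-1],[[-0.28,-0.21,0],[0,0,0],-1],[[-0.3,-0.212,0],[0,0,0],-1],[[-0.3,-0.212,0],[0,0,0],-1]]'
python3 -m crank '[[[-0.1,-0.07,0],[0,0,0],-1],[[-0.2,-0.14,0],[0,0,0],-1],[[-0.28,-0.21,0],[0,0,0],-1],[[-0.28,-0.212,0],[0,0,0],-1],[[-0.28,-0.212,0],[0,0,0],-1]]'
python3 -m crank '[[[0,0,0],[0,0,0],-1],[[0,0,0],[0,0,0],-1]]'
python3 - <<'E'
from sw import *
o=ctrl.get_obs();print(o["tcp_pos"],((o["tcp_pos"][:2]-c)@R2.T).round(4))
plan([([*W(.020,-.045),.0925],D(.058))],maxs=.12)
E
```

```text
time: 32.85
tcp_pos: [0.7698, -0.1518, 0.1719]
tcp_rot: [0.001, 1.0, 0.027, 0.005]
force: [1.2, -0.6, -0.6]
gripper_width: 0.0284
gripper_force: 81.0
time: 33.35
tcp_pos: [0.6864, -0.1015, 0.1635]
tcp_rot: [-0.001, 1.0, 0.028, -0.002]
force: [0.9, 0.1, -3.4]
gripper_width: 0.0284
gripper_force: 80.8
time: 33.85
tcp_pos: [0.6158, -0.0532, 0.1651]
tcp_rot: [-0.0, 1.0, 0.027, -0.0]
force: [-0.2, -0.6, -2.4]
gripper_width: 0.0284
gripper_force: 80.9
time: 34.05
tcp_pos: [0.6161, -0.0537, 0.1652]
tcp_rot: [-0.0, 1.0, 0.027, -0.001]
force: [0.7, 0.3, -3.5]
gripper_width: 0.0284
gripper_force: 80.9
[ 0.61610528 -0.05366276  0.16524401] [ 0.0286 -0.0434]
[-0.034, 0.007, 0.291] [-0.0, 0.0, -0.001]
-- [ 0.608 -0.056  0.092]
```

```bash
python3 -m crank '[[[-0.034,0.002,0.1],[0,0,0],-1],[[-0.034,0.002,0.2],[0,0,0],-1],[[-0.034,0.002,0.275],[0,0,0],-1],[[-0.034,0.002,0.285],[0,0,0],-1],[[-0.034,0.002,0.285],[0,0,0],-1]]'
python3 -m crank '[[[0,0,0.006],[0,0,0],-1],[[0,0,0.006],[0,0,0],-1],[[0,0,0.006],[0,0,0],-1]]'
```

```text
time: 34.55
tcp_pos: [0.6065, -0.0541, 0.0936]
tcp_rot: [-0.001, 1.0, 0.027, -0.002]
force: [-0.3, 0.2, -3.8]
gripper_width: 0.0285
gripper_force: 81.4
time: 34.85
tcp_pos: [0.6066, -0.0538, 0.0931]
tcp_rot: [-0.0, 1.0, 0.027, -0.001]
force: [0.1, -0.1, -3.3]
gripper_width: 0.0285
gripper_force: 81.4
```

Touch lightly and sweep on to y ≈ -.168.

```bash
python3 -m crank '[[[0,0,0.006],[0,0,0],-1],[[0,0.03,0.006],[0,0,0],-1],[[0,0.06,0.006],[0,0,0],-1],[[0,0.09,0.006],[0,0,0],-1],[[0,0.12,0.006],[0,0,0],-1]]'
python3 -m crank '[[[0,0.03,0],[0,0,0],-1],[[0,0.06,0],[0,0,0],-1],[[0,0.09,0],[0,0,0],-1],[[0,0.12,0],[0,0,0],-1],[[0,0.15,0],[0,0,0],-1]]'
python3 zm.py|head -20
python3 - <<'E'
from sw import *
o=ctrl.get_obs();print(o["tcp_pos"],((o["tcp_pos"][:2]-c)@R2.T).round(4))
E
```

```text
time: 35.35
tcp_pos: [0.6084, -0.0841, 0.0916]
tcp_rot: [-0.001, 1.0, 0.027, -0.001]
force: [-0.1, 4.4, 2.9]
gripper_width: 0.0285
gripper_force: 82.1
time: 35.85
tcp_pos: [0.6104, -0.1214, 0.0916]
tcp_rot: [-0.001, 1.0, 0.027, -0.001]
force: [-0.7, 4.1, 6.1]
gripper_width: 0.028
gripper_force: 82.4
719
-0.065 .. .. .. .. .. .. .. .. .. .. .. .. .. .. .. .. .. .. .. .. .. .. .. ..
-0.075 .. .. .. .. .. .. .. .. .. .. .. .. .. .. .. .. .. .. .. .. .. .. .. ..
-0.085 .. .. .. .. .. .. .. .. .. .. .. .. .. .. .. .. .. .. .. .. .. .. .. ..
-0.095 .. .. .. .. .. .. .. .. .. .. .. .. .. .. .. .. .. .. .. .. .. .. .. ..
-0.105 .. .. .. .. .. .. .. .. .. .. .. .. .. .. .. .. .. .. .. .. .. .. .. ..
-0.115 .. .. .. .. .. .. .. .. .. .. .. .. .. .. .. .. .. .. .. .. .. .. .. ..
-0.125 .. .. .. .. .. .. .. .. .. .. 50 50 52 .. .. .. 43 48 47 .. .. .. .. ..
-0.135 .. .. .. .. .. .. .. .. .. .. 41 41 .. .. .. 37 38 38 41 .. .. .. .. ..
-0.145 .. .. .. .. .. .. .. .. .. .. 31 30 32 .. 24 26 26  8  5  6  5  6 .. ..
-0.155 .. .. .. .. .. .. .. .. .. .. 19 20 20 16 19 17  7  6  6  6  6  7 .. ..
-0.165 .. .. .. .. .. .. .. .. .. .. 10 12 10  7 10 .. .. ..  6  6  7  5 .. ..
-0.175 .. .. .. .. .. .. .. .. .. ..  7 .. .. .. .. .. .. .. .. .. .. .. .. ..
-0.185 .. .. .. .. .. .. .. .. .. .. .. .. .. .. .. .. .. .. .. .. .. .. .. ..
-0.195 .. .. .. .. .. .. .. .. .. .. .. .. .. .. .. .. .. .. .. .. .. .. .. ..
-0.205 .. .. .. .. .. .. .. .. .. .. .. .. .. .. .. .. .. .. .. .. .. .. .. ..
-0.215 .. .. .. .. .. .. .. .. .. .. .. .. .. .. .. .. .. .. .. .. .. .. .. ..
-0.225 .. .. .. .. .. .. .. .. .. .. .. .. .. .. .. .. .. .. .. .. .. .. .. ..
-0.235 .. .. .. .. .. .. .. .. .. .. .. .. .. .. .. .. .. .. .. .. .. .. .. ..
-0.245 .. .. .. .. .. .. .. .. .. .. .. .. .. .. .. .. .. .. .. .. .. .. .. ..
[ 0.61044886 -0.12280416  0.09155509] [ 0.019  -0.1121]
```

```bash
python3 -m crank '[[[0,0.03,-0.002],[0,0,0],-1],[[0,0.06,-0.002],[0,0,0],-1],[[0,0.09,-0.002],[0,0,0],-1],[[0,0.12,-0.002],[0,0,0],-1],[[0,0.15,-0.002],[0,0,0],-1]]'
python3 -m crank '[[[0,0.04,-0.004],[0,0,0],-1],[[0,0.08,-0.004],[0,0,0],-1],[[0,0.1,-0.004],[0,0,0],-1],[[0,0.1,-0.004],[0,0,0],-1]]'
python3 zm.py|sed -n 7,20p
```

```text
time: 36.4
tcp_pos: [0.611, -0.1599, 0.0902]
tcp_rot: [0.0, 1.0, 0.028, -0.002]
force: [-0.8, 0.6, -3.4]
gripper_width: 0.0284
gripper_force: 81.3
time: 36.8
tcp_pos: [0.6127, -0.1847, 0.0916]
tcp_rot: [-0.0, 1.0, 0.027, -0.002]
force: [0.0, -0.3, -2.6]
gripper_width: 0.0282
gripper_force: 81.2
-0.115 .. .. .. .. .. .. .. .. .. .. .. .. .. .. .. .. .. .. .. .. .. .. .. ..
-0.125 .. .. .. .. .. .. .. .. .. .. .. .. .. .. .. .. .. .. .. .. .. .. .. ..
-0.135 .. .. .. .. .. .. .. .. .. .. .. .. .. .. .. .. .. .. .. .. .. .. .. ..
-0.145 .. .. .. .. .. .. .. .. .. .. .. .. .. .. .. .. .. .. .. ..  6  7 .. ..
-0.155 .. .. .. .. .. .. .. .. .. .. .. .. .. .. .. .. .. .. .. .. ..  9 .. ..
-0.165 .. .. .. .. .. .. .. .. .. .. .. .. .. .. .. .. .. .. .. .. .. 10 .. ..
-0.175 .. .. .. .. .. .. .. .. .. .. 17 16 .. .. .. .. .. .. .. .. .. .. .. ..
-0.185 .. .. .. .. .. .. .. .. .. .. 17 17 .. .. .. .. .. .. .. .. .. .. .. ..
-0.195 .. .. .. .. .. .. .. .. .. .. 15 15 .. .. .. .. .. .. .. .. .. .. .. ..
-0.205 .. .. .. .. .. .. .. .. .. .. 12 13 .. .. .. .. .. .. .. .. .. .. .. ..
-0.215 .. .. .. .. .. .. .. .. .. .. 11 11 .. .. .. .. .. .. .. .. .. .. .. ..
-0.225 .. .. .. .. .. .. .. .. .. ..  9  9 .. .. .. .. .. .. .. .. .. .. .. ..
-0.235 .. .. .. .. .. .. .. .. .. ..  8  7 .. 188 188 .. .. .. .. .. .. .. .. ..
-0.245 .. .. .. .. .. .. .. .. .. .. .. .. .. .. .. .. .. .. .. .. .. .. .. ..
```

```bash
python3 -m crank '[[[0,0,-0.1],[0,0,0],-1],[[0,0,-0.2],[0,0,0],-1],[[0,0,-0.3],[0,0,0],-1],[[0,0,-0.42],[0,0,0],-1],[[0,0,-0.42],[0,0,0],-1]]'
python3 zm.py|sed -n 1,21p
python3 - <<'E'
from sw import *
o=ctrl.get_obs();print(o["tcp_pos"],o["gripper_width"])
plan([([.470,.4155,.19],D(.167))],maxs=.22)
E
```

```text
time: 37.35
tcp_pos: [0.6171, -0.1845, 0.2027]
tcp_rot: [0.001, 1.0, 0.027, 0.004]
force: [1.5, -1.5, -1.6]
gripper_width: 0.0287
gripper_force: 81.5
569
-0.065 .. .. .. .. .. .. .. .. .. .. .. .. .. .. .. .. .. .. .. .. .. .. .. ..
-0.075 .. .. .. .. .. .. .. .. .. .. .. .. .. .. .. .. .. .. .. .. .. .. .. ..
-0.085 .. .. .. .. .. .. .. .. .. .. .. .. .. .. .. .. .. .. .. .. .. .. .. ..
-0.095 .. .. .. .. .. .. .. .. .. .. .. .. .. .. .. .. .. .. .. .. .. .. .. ..
-0.105 .. .. .. .. .. .. .. .. .. .. .. .. .. .. .. .. .. .. .. .. .. .. .. ..
-0.115 .. .. .. .. .. .. .. .. .. .. .. .. .. .. .. .. .. .. .. .. .. .. .. ..
-0.125 .. .. .. .. .. .. .. .. .. .. .. .. .. .. .. .. .. .. .. .. .. .. .. ..
-0.135 .. .. .. .. .. .. .. .. .. .. .. .. .. ..  5  4  5 .. .. .. .. .. .. ..
-0.145 .. .. .. .. .. .. .. .. .. .. .. .. .. ..  6  7  6  5  6  6  7  5 .. ..
-0.155 .. .. .. .. .. .. .. .. .. .. .. .. .. .. 10 10  9  9 10  9 10  8 .. ..
-0.165 .. .. .. .. .. .. .. .. .. .. .. .. .. ..  9  9 11  9  9 10 10 10 .. ..
-0.175 .. .. .. .. .. .. .. .. .. ..  7  5 .. .. .. .. .. .. .. .. .. .. .. ..
-0.185 .. .. .. .. .. .. .. .. .. ..  6  5 .. .. .. .. .. .. .. .. .. .. .. ..
-0.195 .. .. .. .. .. .. .. .. .. ..  5  5 .. .. .. .. .. .. .. .. .. .. .. ..
-0.205 .. .. .. .. .. .. .. .. .. ..  6  6 .. .. .. .. .. .. .. .. .. .. .. ..
-0.215 .. .. .. .. .. .. .. .. .. ..  5  5 .. .. .. .. .. .. .. .. .. .. .. ..
-0.225 .. .. .. .. .. .. .. .. .. ..  5  6 .. .. .. .. .. .. .. .. .. .. .. ..
-0.235 .. .. .. .. .. .. .. .. .. ..  5  5 .. .. .. .. .. .. .. .. .. .. .. ..
-0.245 .. .. .. .. .. .. .. .. .. .. .. .. .. .. .. .. .. .. .. .. .. .. .. ..
-0.255 .. .. .. .. .. .. .. .. .. .. .. .. .. .. .. .. .. .. .. .. .. .. .. ..
[ 0.61545237 -0.18393801  0.19985262] 0.02839964999620094
[-0.15, -0.809, 0.012] [0.0, -0.0, -0.012]
[-0.12, -0.814, 0.012] [0.0, -0.0, -0.012]
[-0.089, -0.818, 0.013] [0.0, -0.0, -0.012]
-- [0.47  0.416 0.19 ]
```

All three offcuts are in the tray at floor level, all of them well below the rim. Now the scraper goes back.

```bash
python3 -m crank '[[[-0.03,-0.15,0.012],[0,0,0],-1],[[-0.15,-0.809,0.012],[0,0,-0.012],-1],[[-0.15,-0.809,0.012],[0,0,-0.012],-1],[[-0.15,-0.809,0.012],[0,0,-0.012],-1],[[-0.15,-0.809,0.012],[0,0,-0.012],-1]]'
python3 -m crank '[[[-0.12,-0.814,0.012],[0,0,-0.012],-1],[[-0.12,-0.814,0.012],[0,0,-0.012],-1],[[-0.12,-0.814,0.012],[0,0,-0.012],-1],[[-0.12,-0.814,0.012],[0,0,-0.012],-1],[[-0.12,-0.814,0.012],[0,0,-0.012],-1]]'
python3 - <<'E'
from sw import *
o=ctrl.get_obs();print(o["tcp_pos"],o["gripper_width"])
plan([([.470,.4155,.19],D(.167))],maxs=.22)
E
```

```text
time: 37.9
tcp_pos: [0.5613, 0.0208, 0.1915]
tcp_rot: [-0.002, 0.999, 0.048, -0.004]
force: [0.3, 0.1, -3.5]
gripper_width: 0.0286
gripper_force: 81.4
time: 38.4
tcp_pos: [0.5135, 0.2209, 0.1898]
tcp_rot: [-0.002, 0.998, 0.067, -0.003]
force: [0.0, -1.3, -3.7]
gripper_width: 0.0283
gripper_force: 81.5
[0.51346012 0.2208928  0.18979142] 0.02834403702328904
[-0.067, -0.795, 0.002] [-0.001, 0.002, -0.01]
-- [0.47  0.416 0.19 ]
```

```bash
python3 -m crank '[[[-0.02,-0.18,0],[0,0,0],-1],[[-0.04,-0.36,0],[0,0,0],-1],[[-0.05,-0.54,0],[0,0,-0.01],-1],[[-0.067,-0.72,0],[0,0,-0.01],-1],[[-0.067,-0.795,0],[0,0.001,-0.01],-1]]'
python3 -m crank '[[[0,0,0],[0,0,0],-1],[[0,0,0],[0,0,0],-1],[[0,0,0],[0,0,0],-1],[[0,0,0],[0,0,0],-1]]'
python3 - <<'E'
from sw import *
o=ctrl.get_obs();print(o["tcp_pos"],o["gripper_width"])
plan([([.470,.4155,.075],D(.167))],maxs=.22)
f=ctrl.grab_frame("top");P=cloud(f);hsv=cv2.cvtColor(f["image"],cv2.COLOR_RGB2HSV).astype(int);x,y,z=P[...,0],P[...,1],P[...,2]
m=(z<.022)&(z>0)&(hsv[...,2]<60)&(y>.3)&(y<.5)&(x>.3)&(x<.6);print(m.sum(),cv2.minAreaRect(P[m][:,:2].astype(np.float32)))
E
```

```text
time: 38.9
tcp_pos: [0.4725, 0.4138, 0.1903]
tcp_rot: [-0.001, 0.997, 0.082, -0.001]
force: [0.7, -0.5, -3.0]
gripper_width: 0.0284
gripper_force: 81.6
time: 39.3
tcp_pos: [0.4745, 0.4094, 0.1918]
tcp_rot: [-0.0, 0.997, 0.08, -0.0]
force: [-0.7, -1.5, -3.0]
gripper_width: 0.0289
gripper_force: 81.6
[0.47453356 0.40943103 0.19180658] 0.028911143002550394
[-0.014, -0.027, 0.467] [-0.0, 0.0, -0.002]
-- [0.47  0.416 0.075]
1994 ((0.46264922618865967, 0.41531887650489807), (0.18872535228729248, 0.04889971762895584), 10.387654304504395)
```

```bash
python3 -m crank '[[[-0.022,-0.025,0.1],[0,0,-0.003],-1],[[-0.022,-0.025,0.2],[0,0,-0.003],-1],[[-0.022,-0.025,0.3],[0,0,-0.003],-1],[[-0.022,-0.025,0.4],[0,0,-0.003],-1],[[-0.022,-0.025,0.4],[0,0,-0.003],-1]]'
python3 -m crank '[[[0,0,0],[0,0,0],-1],[[0,0,0],[0,0,0],-1],[[0,0,0],[0,0,0],-1]]'
python3 - <<'E'
from sw import *
plan([([.468,.415,.0575],D(.170))],maxs=.22)
E
```

```text
time: 39.85
tcp_pos: [0.465, 0.4134, 0.0881]
tcp_rot: [0.002, 0.996, 0.085, -0.004]
force: [-0.5, -0.9, -3.6]
gripper_width: 0.0286
gripper_force: 81.5
time: 40.15
tcp_pos: [0.4692, 0.4175, 0.0945]
tcp_rot: [-0.002, 0.996, 0.085, 0.002]
force: [0.1, 0.2, -2.4]
gripper_width: 0.0284
gripper_force: 81.5
[-0.007, 0.01, 0.148] [-0.001, -0.001, 0.0]
-- [0.468 0.415 0.058]
```

```bash
python3 -m crank '[[[-0.003,0.008,0.04],[0,0,0],-1],[[-0.003,0.008,0.08],[0,0,0],-1],[[-0.003,0.008,0.12],[0,0,0],-1],[[-0.003,0.008,0.135],[0,0,0],-1],[[-0.003,0.008,0.135],[0,0,0],-1]]'
python3 -m crank '[[[0,0,0.006],[0,0,0],-1],[[0,0,0.006],[0,0,0],-1],[[0,0,0.006],[0,0,0],-1]]'
python3 -m crank '[[[0,0,0.006],[0,0,0],-1],[[0,0,0.006],[0,0,0],-1],[[0,0,0.006],[0,0,0],-1]]'
```

```text
time: 40.65
tcp_pos: [0.4662, 0.4138, 0.0568]
tcp_rot: [0.0, 0.996, 0.085, -0.001]
force: [-0.0, 0.4, -2.7]
gripper_width: 0.0283
gripper_force: 81.6
time: 40.95
tcp_pos: [0.4676, 0.4148, 0.0573]
tcp_rot: [-0.001, 0.996, 0.085, 0.0]
force: [0.3, -0.7, -3.2]
gripper_width: 0.0286
gripper_force: 81.6
time: 41.25
tcp_pos: [0.4675, 0.4147, 0.0558]
tcp_rot: [-0.001, 0.996, 0.085, 0.0]
force: [-0.0, -0.5, -2.1]
gripper_width: 0.0282
gripper_force: 81.6
```

```bash
python3 -m crank '[[[0,0,0.002],[0,0,0],-1],[[0,0,0.002],[0,0,0],-0.2],[[0,0,0.002],[0,0,0],0.5],[[0,0,0.002],[0,0,0],0.5],[[0,0,0.002],[0,0,0],0.5]]'
python3 -m crank '[[[0,0,0],[0,0,0],0.5],[[0,0,-0.15],[0,0,0],0.5],[[0,0,-0.35],[0,0,0],0.5],[[0,0,-0.55],[0,0,0],0.5],[[0,0,-0.6],[0,0,0],0.5]]'
python3 -m crank '[[[0,-0.4,-0.1],[0,0,0],0.5],[[0,-0.4,-0.1],[0,0,0],0.5],[[0,-0.4,-0.1],[0,0,0],0.5],[[0,-0.4,-0.1],[0,0,0],0.5],[[0,-0.4,-0.1],[0,0,0],0.5]]'
python3 - <<'E'
from sw import *
for n in("top","scene"):
    f=ctrl.grab_frame(n);P=cloud(f);hsv=cv2.cvtColor(f["image"],cv2.COLOR_RGB2HSV).astype(int);H,S,V=hsv[...,0],hsv[...,1],hsv[...,2]
    x,y,z=P[...,0],P[...,1],P[...,2];ok=(x>.2)&(x<.95)&(abs(y)<.7)&(z<.24);J=(P[...,:2]-c)@R2.T
    def r(name,m):
        q=P[m&ok]
        if len(q)<5: print(n,name,"none");return
        b=cv2.minAreaRect(q[:,:2].astype(np.float32));print(n,name,len(q),np.round(b[0],4),np.round(b[1],4),round(b[2],1),"z",np.percentile(q[:,2],[2,50,98]).round(4))
    r("handletop",(H<20)&(S>150)&(y>.2)&(z>.074)&(z<.1))
    r("strip",(z>.03)&(z<.042)&(y>.3)&(V>100))
    r("rest",(z<.022)&(z>0)&(V<60)&(y>.3)&(y<.55))
    r("teal",(H>=76)&(H<98)&(S>90)&(y<-.3))
    r("jarlid",(z>.055)&(z<.075)&(x<.45)&(y<0)); r("reel",(z>.042)&(z<.058)&(x<.42)&(y>.15)&(y<.3)&(V<80))
    g=(H>45)&(H<75)&(S>100)&(abs(J[...,0])<.2)&(J[...,1]<.12)
    k,l,st,_=cv2.connectedComponentsWithStats(g.astype(np.uint8))
    for i in range(1,k):
        if st[i,4]>20:print(n,"green",st[i,4],J[l==i].min(0).round(3),J[l==i].max(0).round(3),z[l==i].mean().round(3))
E
```

```text
time: 41.75
tcp_pos: [0.4675, 0.4147, 0.0552]
tcp_rot: [-0.001, 0.996, 0.085, 0.0]
force: [-0.5, 0.2, -1.0]
gripper_width: 0.0639
gripper_force: 0.0
time: 42.25
tcp_pos: [0.4708, 0.4171, 0.2127]
tcp_rot: [-0.004, 0.996, 0.085, 0.006]
force: [0.2, 1.4, 0.5]
gripper_width: 0.0644
gripper_force: 0.0
time: 42.75
tcp_pos: [0.4498, 0.5114, 0.2286]
tcp_rot: [0.001, 0.996, 0.085, -0.001]
force: [-0.0, 0.4, -0.3]
gripper_width: 0.0641
gripper_force: 0.0
top handletop 849 [0.4662 0.4155] [0.1087 0.0304] 11.2 z [0.0749 0.08   0.0843]
top strip 392 [0.4664 0.4154] [0.1589 0.0291] 10.1 z [0.0304 0.0349 0.0411]
top rest 649 [0.4626 0.4112] [0.1895 0.0473] 8.0 z [0.0004 0.0058 0.0149]
top teal 547 [ 0.5227 -0.3875] [0.025  0.0517] 66.7 z [0.1132 0.156  0.1935]
top jarlid 619 [ 0.3619 -0.2413] [0.0521 0.0522] 67.6 z [0.0584 0.0636 0.0673]
top reel 796 [0.3709 0.24  ] [0.0606 0.0594] 84.1 z [0.0448 0.0487 0.0528]
top green 240 [ 0.028 -0.165] [ 0.096 -0.142] 0.008
top green 163 [-0.016 -0.243] [ 0.001 -0.177] 0.006
scene handletop 383 [0.4685 0.4144] [0.1083 0.0324] 10.4 z [0.0747 0.0808 0.085 ]
scene strip 287 [0.4678 0.4141] [0.1593 0.032 ] 10.1 z [0.0303 0.0351 0.0413]
scene rest 369 [0.4653 0.413 ] [0.1883 0.0517] 10.6 z [0.0011 0.0083 0.0159]
scene teal 162 [ 0.5149 -0.3881] [0.0259 0.095 ] 72.2 z [0.0728 0.181  0.1943]
scene jarlid 553 [ 0.3659 -0.2435] [0.0525 0.0521] 78.8 z [0.0561 0.0636 0.0671]
scene reel 354 [0.3738 0.2388] [0.0595 0.0611] 58.9 z [0.046  0.0493 0.0527]
scene green 350 [ 0.03  -0.168] [ 0.099 -0.139] 0.009
scene green 216 [-0.015 -0.238] [ 0.004 -0.175] 0.006
```

The scraper stands level in its rest, all offcuts lie in the tray, the driver is in the cup, and the reel and jar have not moved.

```bash
python3 -c "
from rig import ctrl
print(ctrl.sign_off())"
```

```text
the job is handed in; nothing more can be done
None
```

The job is handed in at about 43 s of the 67 s allowed: the screwdriver stands shaft down in the tool cup, leaning on its rim, all three offcuts lie in the red tray, the scraper is back in its rest standing on its blade, and the reel and jar measured where they started (the board in the blue tray was not re-measured); the first grasp of the screwdriver slipped, and one offcut had to be nudged sideways with the scraper's end.

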